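Make up two wheel-hub repair kits from the bench stock

TASK

Make up two repair kits. On the yellow tray put the bearing, the hub nut and the brake pad; on the blue tray put the brass sleeve and the red bush, which must first be slid along its keyhole slot to the wide end and lifted off the stand. Set each part down, without dropping it, upright on its own silhouette (the pad in line with its rectangle), and do not disturb the oil filter and the grease tin.

Things in the scene. Friction and masses are not known exactly. Their poses are not given: they have to be found in the camera images.
- yellow_tray: Yellow tray, fixed, 160 (its x) x 180 mm (its y), yaw within 0.15 rad of 0. Origin: centre of underside; floor 4 mm above it, 4 mm thick rim to 8 mm. White silhouettes, centres in tray x, y: rectangle 48 x 96 mm (long side along y) for the brake pad at (+43, 0) mm; disc of 58 mm with yellow middle for the bearing at (-40, -43); hexagon 44 mm across flats for the hub nut at (-40, +43).
- blue_tray: Blue tray, fixed, same size, floor, rim, origin and yaw range as the yellow one. Two round spots of 42 mm with white edge, centres in tray x, y: brass-coloured for the sleeve at (0, -43) mm, red for the bush at (0, +43) mm.
- keyhole_stand: Fixed grey stand, aluminium top plate 106 (its x) x 172 mm (its y), yaw within 0.3 rad of 0. Origin: centre of underside. Plate top 60 mm above it, plate 4 mm thick, open 50 mm below it. Keyhole slot along the stand's y at x = 0: 15 mm wide from y = -60 mm up to the wide end, an octagon 42 mm across centred at y = +45 mm. The red bush hangs in the narrow part.
- bush: Red round bobbin, 52 mm tall, 0.14 kg. Origin: centre of underside. Foot 32 mm wide, 16 high; steel neck 11 wide, 14 long; head 46 wide, from 30 to 52 mm. Hangs upright in the slot: head on the plate, foot under it (10 mm free lift), at stand y -15 to -50 mm. Only at the wide end can the foot come up through the plate; the head cannot drop through.
- bearing: Steel ball bearing lying flat, 52 mm outside diameter, 18 mm high, black seal and dark bore on top (the bore is closed). Origin: centre of the underside. About 0.2 kg.
- nut: Steel hexagonal hub nut standing on a round flange: flange 46 mm diameter and 5 mm high, hexagon 36 mm across flats above it up to 24 mm, dark bore (closed). Origin: centre of the underside; the body's x axis is square to a pair of flats (the others 60 degrees on). Any yaw. About 0.13 kg.
- sleeve: Brass sleeve standing upright, 34 mm diameter, 42 mm tall, dark bore (closed). Origin: centre of the underside. About 0.15 kg.
- pad: Brake pad lying flat: steel back plate 44 mm (its x) by 92 mm (its y) by 6 mm, brown friction block 44 x 70 x 11 mm on top with a dark cross line, 17 mm high in all. Origin: centre of the underside. Yaw within 0.3 rad at the start. About 0.28 kg.
- oil_filter: Orange oil filter standing among the stock, 64 mm diameter, 60 mm tall; origin at the centre of its underside. Not wanted: leave it where it is.
- grease_tin: Green tin with a steel lid rim standing among the stock, 65 mm diameter, 37 mm tall; origin at the centre of its underside. Not wanted: leave it where it is.
Mind the look-alikes: they are no part of the job. What is shaped like the pad but pink is not meant. What is shaped like the nut but orange is not meant.

How it is judged:
At the end, for the whole second after the job is handed in: Bearing, nut, pad on the yellow tray; sleeve, bush on the blue tray: each centre within 12 mm (tray x and y) of its own silhouette's, on the tray floor (underside under 8 mm above tray origin), upright within 0.15 rad, pad within 0.26 rad of its rectangle, released and at rest (x of bearing in the frame of yellow_tray between -0.052 and -0.028 m and y of bearing in the frame of yellow_tray between -0.055 and -0.031 m and z of each of bearing, nut, pad in the frame of yellow_tray below 0.008 m and angle between each of bearing, nut, pad, sleeve, bush's own z axis and vertical below 0.15 rad and linear speed of each of bearing, nut, pad, sleeve, bush below 0.02 m/s and contact force between the fingers and bearing below 0.05 N and x of nut in the frame of yellow_tray between -0.052 and -0.028 m and y of nut in the frame of yellow_tray between 0.031 and 0.055 m and contact force between the fingers and nut below 0.05 N and x of pad in the frame of yellow_tray between 0.031 and 0.055 m and y of pad in the frame of yellow_tray between -0.012 and 0.012 m and contact force between the fingers and pad below 0.05 N and angle between the y axis of pad and the y axis of yellow_tray, either way round below 0.26 rad and x of sleeve in the frame of blue_tray between -0.012 and 0.012 m and y of sleeve in the frame of blue_tray between -0.055 and -0.031 m and z of each of sleeve, bush in the frame of blue_tray below 0.008 m and contact force between the fingers and sleeve below 0.05 N and x of bush in the frame of blue_tray between -0.012 and 0.012 m and y of bush in the frame of blue_tray between 0.031 and 0.055 m and contact force between the fingers and bush below 0.05 N); the robot touches nothing.
It fails at once if the oil filter or the grease tin is shifted by more than 25 mm or tipped over (distance of any of oil_filter, grease_tin from where it was at the start of the episode above 0.025 m or angle between any of oil_filter, grease_tin's own z axis and vertical above 0.5 rad).
It fails at once if a part is dropped (falls free, touching nothing, at more than 0.8 m/s: a fall of over 30 mm) ((linear speed of bearing above 0.8 m/s and contact force between bearing and anything else below 0.02 N) or (linear speed of nut above 0.8 m/s and contact force between nut and anything else below 0.02 N) or (linear speed of pad above 0.8 m/s and contact force between pad and anything else below 0.02 N) or (linear speed of sleeve above 0.8 m/s and contact force between sleeve and anything else below 0.02 N) or (linear speed of bush above 0.8 m/s and contact force between bush and anything else below 0.02 N)).
It also fails if it takes over 115 s, if anything falls off the work surface, if the arm or the gripper's body presses on something with over 40 N, if the wrist force passes 120 N, or if a joint passes its speed limit or range.

ROBOT

A 7-joint arm with a two-finger parallel gripper is mounted at the origin on the work surface. World frame = base frame: x ahead of the robot, y to its left, z up, the work surface at z = 0. Lengths are in m, angles in rad, forces in N, time in s.
With the tool pointing down it reaches from about 0.4 to 0.85 m from the base axis. Payload 4.5 kg.
Tool frame: the origin (TCP) lies between the finger pads; the fingertips stand 19 mm ahead of it and the grasp point (between the pads) is the TCP; z points along the fingers, y is the direction in which the jaws open and shut (so a half turn about z gives the same grasp; the last joint's range is limited). The gripper opens to 88 mm and grips with 3 to 60 N. Pads are 18 mm wide; open, the fingers measure 123 mm over their backs; the gripper's body (75 mm by 187 mm) begins 45 mm behind the grasp point.
Start: joints at [-1.277, 0.689, -0.195, 1.565, 0.157, 0.902, -0.215], TCP at [0.161, 0.604, 0.258] pointing down, gripper open.
Joint ranges: [-3.01, 3.01], [-0.46, 2.08], [-1.47, 1.51], [0.13, 2.56], [-1, 4.14], [0.04, 2.09], [-2.66, 2.66]. Speed limits (rad/s): [2.57, 2.57, 3.14, 3.14, 3.14, 3.14, 3.14].

INTERFACE

Orientations are given as a unit quaternion [x, y, z, w].
In Python, from plant import status, snapshot, finish_job, cut_out, tip_of gives the robot as it stands. The module is installed in compiled form; this text tells all that it offers.
- The arm moves only by the tool carry_out, never from a script. Its arguments are lists of equal length, an entry for each row: "linear": the shift along the world's x, y, z in m, a list of three; "roll": the turn about the world's z in rad. A call has 1 to 8 rows; each row is the pose to reach, as a shift and turn from the pose measured when the call began; what a row does not reach only later rows make up. A row lasts 1/12 s, in which the tool goes at most 41.7 mm and 7.16 degrees, less where a joint would pass 70% of its speed; a pose out of reach is approached as far as the arm can. A call with a gripper value outside its range is refused whole. "gripper" is the opening, from 0 (shut) to 1 (fully open), set as the call begins (left out, the last holds). The fingers move at their own pace and stop on an object; "grip_force" is the grip in N (left out, the last holds). Time passes only in rows, so rows that repeat a pose let the fingers close. It gives the time, the measured TCP pose, the force and the opening at its end, in the units of the state.
- status.get_state(): the state, without advancing time (a new reading comes with each control period).
- snapshot(name): name is "scene" or "top"; returns a dict with "img" (480x640x3 uint8, red, green, blue), "range_z" (480x640 float32, m along the optical axis (not along the pixel's ray), 0 where there is no reading), "fx", "fy", "cx", "cy" (pixels), "k1" (the pictures are not rectified: a ray, as slopes to the right and down, at radius r is drawn at 1 + k1 r^2 times it, then the intrinsics apply), "world_from_camera" (4x4, takes a point from camera to world coordinates). Camera axes: x right, y down, z forward; pixel columns grow to the right and rows downward; lengths in m; the calibration is good to about 2 mm. A picture is of the moment at which its call begins.
- finish_job(): hands the job in, once; it reports no verdict.
Trained networks look in a picture, given as the dict that the camera call returned (one of the last four; its "shot" number tells which), for a name from the list of things; names that differ only in an ending like _2 or _b are one class to them, and where a whole thing is asked for, a point or a joint stands for the part that bears it (a point fixed in the world has none). Each returns a list of dicts, best first, with "confidence" (0 to 1); they miss things now and then, are a little off and sometimes report something else, mostly with a low value. They report only what shows in the picture. A call takes as long as a camera call. They do not tell look-alikes from the thing itself.
- cut_out(picture, query): "region" (480x640 bool, what is visible of it) and "pixel" ([column, row] in pixels, amid what is visible of it).
- tip_of(picture, query): "pixel" ([column, row] in pixels: a listed point, or the origin of a listed thing).
The state is a dict: "clock": time; "q": joint angles; "qd": joint speeds; "joint_torque": joint torques, N m; "tool_pos": TCP position; "eef_rot": TCP orientation; "contact_force": force on the tool from outside, world axes, zero at the start; "moment": the same for the moment, N m; "opening": opening from 0.0 (shut) to 1.0 (fully open).
Only numpy, scipy, OpenCV 4.12 (cv2) and the standard library are available. Lean on these libraries where they do the work, as an engineer would, in place of code of your own. Each camera call takes 0.05 s, during which the arm holds its last target.

## Working session

There is one attempt and no reset: what is moved stays moved. The work goes in short steps, Python scripts to look and compute and a tool call to move; the robot and the scene stay as the last step left them, time stands still between calls to the robot, and variables do not carry over. Pictures are saved under pics/ and viewed, and the job is handed in when it is done.

Besides the shell and the picture viewer there is one more tool, called after ">>>" by a JSON object that holds its "name" and its "arguments". carry_out: Moves the arm, as the interface text tells. Its arguments: {"type":"object","properties":{"linear":{"type":"array"},"roll":{"type":"array"},"gripper":{"type":"number"},"grip_force":{"type":"number"}},"required":["linear","roll"]}

```bash
mkdir -p pics; ls; cat > h.py <<'E'
import numpy as np, cv2
from plant import status, snapshot, finish_job, cut_out, tip_of
def save(p,n): cv2.imwrite('pics/'+n,cv2.cvtColor(p['img'],cv2.COLOR_RGB2BGR))
def ray(p,px):
    u=(np.asarray(px,float)-[p['cx'],p['cy']])/[p['fx'],p['fy']]
    s=u.copy()
    for _ in range(20):
        s=u/(1+p['k1']*np.sum(s**2,-1,keepdims=True))
    return s
def at_z(p,px,z):
    s=ray(p,px); T=np.array(p['world_from_camera'])
    d=np.concatenate([s,np.ones(s.shape[:-1]+(1,))],-1)@T[:3,:3].T
    return T[:3,3]+d*((z-T[2,3])/d[...,2:3])
def cloud(p):
    v,u=np.mgrid[:480,:640]; s=ray(p,np.stack([u,v],-1).astype(float))
    T=np.array(p['world_from_camera']); z=p['range_z'][...,None]
    return np.concatenate([s*z,z],-1)@T[:3,:3].T+T[:3,3]
def proj(p,X):
    T=np.array(p['world_from_camera']); c=(np.asarray(X)-T[:3,3])@T[:3,:3]
    s=c[...,:2]/c[...,2:3]; s=s*(1+p['k1']*np.sum(s**2,-1,keepdims=True))
    return s*[p['fx'],p['fy']]+[p['cx'],p['cy']]
E
python3 - <<'E'
from h import *
print(status.get_state())
for n in('scene','top'):
    p=snapshot(n); save(p,n+'0.png'); print(n,p['k1'],p['fx'],p['world_from_camera'])
    for q in ['yellow_tray','blue_tray','keyhole_stand','bush','bearing','nut','sleeve','pad','oil_filter','grease_tin']:
        for r in cut_out(p,q)[:3]: print(q,round(r['confidence'],2),np.round(r['pixel']),r['region'].sum())
E
```

```text
pics
{'clock': 0.0, 'q': array([-1.27722888,  0.68996263, -0.19449602,  1.56635539,  0.15729949,
        0.90246629, -0.21507951]), 'qd': array([ 0.00194254,  0.00040386, -0.00118193, -0.00042749,  0.00056288,
        0.00133057,  0.00120681]), 'joint_torque': array([-8.00712623e-04, -5.27542341e+01, -1.26713578e+00, -1.53424054e+01,
       -5.26834605e-02,  6.40639293e-03,  1.65358006e-04]), 'tool_pos': array([0.16043579, 0.60344298, 0.25691983]), 'eef_rot': array([ 1.29473131e-01,  9.91582522e-01, -8.99554437e-04, -4.68656353e-05]), 'contact_force': array([-0.09658695, -0.04267569,  0.30995171]), 'moment': array([-0.04769703, -0.01653261,  0.01670937]), 'opening': 1.0015740135547846}
scene -0.08509842222237446 583.8836717816043 [[ 0.83928636  0.34637748 -0.41907165  1.06433554]
 [ 0.54354106 -0.5165343   0.66163089 -0.76091034]
 [ 0.01270916 -0.78308043 -0.62179057  0.80203934]
 [ 0.          0.          0.          1.        ]]
yellow_tray 0.64 [288. 253.] 4209
keyhole_stand 0.75 [201. 323.] 5667
bush 0.55 [188. 320.] 640
bearing 0.65 [354. 285.] 515
nut 0.61 [437. 192.] 282
nut 0.54 [389. 247.] 347
nut 0.19 [351. 284.] 506
sleeve 0.77 [276. 361.] 554
pad 0.78 [312. 325.] 1061
oil_filter 0.73 [399. 161.] 701
grease_tin 0.74 [408. 216.] 700
top -0.20158813297993106 599.8565544679814 [[ 0.00924294 -0.97887494  0.20425087  0.32952308]
 [-0.99995578 -0.00869419  0.00358383  0.02572909]
 [-0.00173233 -0.20427496 -0.97891202  1.27124781]
 [ 0.          0.          0.          1.        ]]
yellow_tray 0.75 [331. 288.] 6332
blue_tray 0.78 [219. 288.] 6284
keyhole_stand 0.73 [461. 287.] 4182
bush 0.82 [485. 279.] 439
bearing 0.74 [340. 208.] 437
nut 0.78 [275. 207.] 343
nut 0.68 [158. 208.] 315
nut 0.32 [330. 287.] 6355
sleeve 0.53 [461. 212.] 237
sleeve 0.31 [461. 288.] 4134
pad 0.64 [401. 216.] 920
oil_filter 0.68 [134. 261.] 867
grease_tin 0.55 [224. 209.] 810
grease_tin 0.19 [330. 285.] 6408
```

View pics/top0.png

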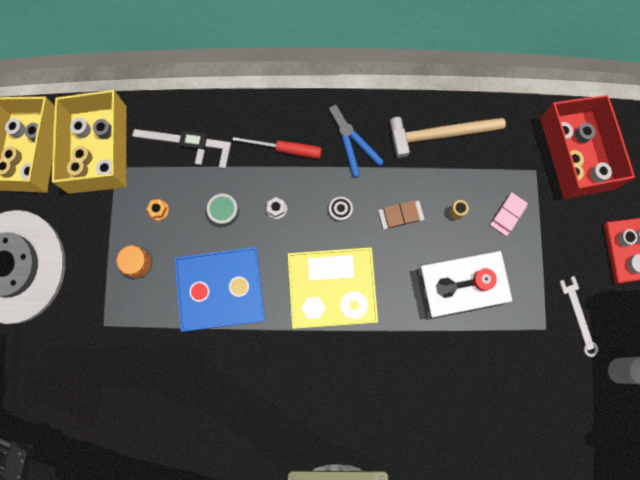

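View pics/scene0.png

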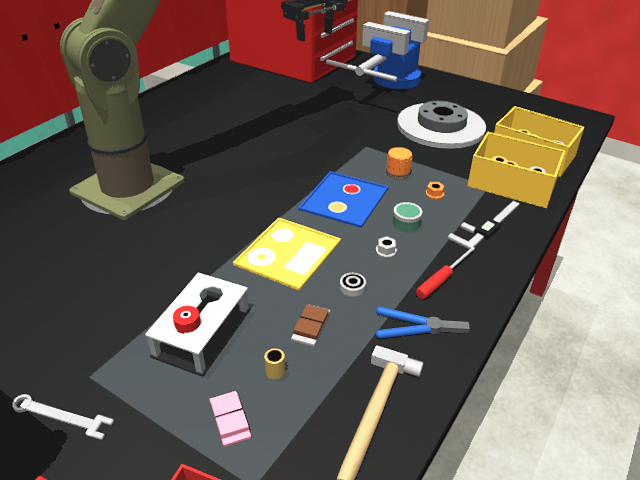

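```bash
cat > meas.py <<'E'
from h import *
S=['top','scene']
for n in S:
    p=snapshot(n); C=cloud(p); hsv=cv2.cvtColor(p['img'],cv2.COLOR_RGB2HSV)
    print('==',n)
    for q in ['yellow_tray','blue_tray','keyhole_stand']:
        r=cut_out(p,q)
        if not r: print(q,'none'); continue
        m=r[0]['region']; z=C[...,2][m]
        zz=.06 if 'key' in q else .008
        P=C[m]; 
        if 'key' in q: m=m&(np.abs(C[...,2]-.06)<.008)
        cs,_=cv2.findContours(m.astype(np.uint8),cv2.RETR_EXTERNAL,cv2.CHAIN_APPROX_NONE)
        c=max(cs,key=cv2.contourArea)[:,0].astype(float)
        W=at_z(p,c,zz)[:,:2]
        rect=cv2.minAreaRect((W*1000).astype(np.float32)); print(q,'zmed',np.round(np.median(z),4),'rect',np.round(rect[0],1),np.round(rect[1],1),rect[2])
    for q,h in [('bush',.062+.02),('bearing',.018),('nut',.024),('sleeve',.042),('pad',.017),('oil_filter',.06),('grease_tin',.037)]:
        for r in cut_out(p,q)[:2]:
            m=r['region']; P=C[m]; zt=np.percentile(P[:,2],90)
            top=m&(np.abs(C[...,2]-zt)<.005); T=C[top]
            v,u=np.nonzero(top)
            W=at_z(p,np.stack([u,v],-1).astype(float),h)[:,:2]*1000
            rect=cv2.minAreaRect(W.astype(np.float32))
            print(q,round(r['confidence'],2),np.round(r['pixel']),'z90',round(zt,4),'meanxy',np.round(T[:,:2].mean(0),4),'atz',np.round(W.mean(0),1),'rect',np.round(rect[0],1),np.round(rect[1],1),round(rect[2],1))
E
python3 meas.py
python3 - <<'E'
from h import *
p=snapshot('top')
i=cv2.cvtColor(p['img'],cv2.COLOR_RGB2BGR)
cv2.imwrite('pics/topz.png',cv2.resize(i[190:335,165:525],None,fx=2.2,fy=2.2,interpolation=cv2.INTER_CUBIC))
E
```

```text
== top
yellow_tray zmed 0.0049 rect [485.4  14. ] [165.7 184.3] 4.669212818145752
blue_tray zmed 0.0049 rect [480.6 255.7] [162.4 182.8] 8.055289268493652
keyhole_stand zmed 0.0597 rect [ 488.8 -262.3] [106.3 174.3] 10.370138168334961
bush 0.69 [486. 280.] z90 0.0855 meanxy [ 0.4942 -0.2957] atz [ 494.4 -296.1] rect [ 494.7 -295.8] [41.8 41.3] 88.0
bearing 0.91 [341. 211.] z90 0.0224 meanxy [ 0.6561 -0.0021] atz [656.7  -2.2] rect [656.5  -2.1] [49.  47.5] 0.5
nut 0.62 [158. 210.] z90 0.0272 meanxy [0.6518 0.3985] atz [652.2 398.9] rect [652.1 399.6] [35.3 36.4] 66.7
nut 0.56 [276. 207.] z90 0.0275 meanxy [0.6577 0.1378] atz [658.  137.9] rect [658.2 137.9] [40.  34.6] 1.8
sleeve 0.57 [462. 210.] z90 0.0457 meanxy [ 0.6553 -0.2585] atz [ 655.8 -258.9] rect [ 655.3 -258.6] [31. 31.] 0.7
pad 0.75 [399. 212.] z90 0.0204 meanxy [ 0.6458 -0.1358] atz [ 646.2 -136. ] rect [ 646.2 -135.6] [45.  71.2] 13.9
pad 0.66 [459. 212.] z90 0.0457 meanxy [ 0.6553 -0.2585] atz [ 662.4 -264.7] rect [ 662.  -264.4] [31.6 31.6] 0.7
oil_filter 0.82 [135. 260.] z90 0.0636 meanxy [0.5309 0.4362] atz [531.2 4
[... 949 characters left out ...]
.4] 8.6
sleeve 0.69 [273. 360.] z90 0.0414 meanxy [ 0.6532 -0.2628] atz [ 654.3 -264.1] rect [ 654.  -264.2] [33.1 35. ] 52.2
pad 0.84 [308. 325.] z90 0.0169 meanxy [ 0.6447 -0.1387] atz [ 645.6 -140.1] rect [ 645.6 -140.6] [45.5 75.3] 14.2
pad 0.65 [342. 197.] z90 0.0047 meanxy [0.4806 0.2446] atz [491.2 226.3] rect [488.7 235.2] [160.8 182. ] 7.5
oil_filter 0.77 [397. 162.] z90 0.0576 meanxy [0.5326 0.4296] atz [535.1 424. ] rect [536.3 423.4] [56.  64.7] 39.5
grease_tin 0.67 [407. 217.] z90 0.0352 meanxy [0.6492 0.2469] atz [651.  242.6] rect [651.2 242.6] [61.2 67.6] 27.5
grease_tin 0.43 [351. 283.] z90 0.0185 meanxy [ 0.6554 -0.0068] atz [665.9 -26.2] rect [664.9 -26.2] [49.4 50.3] 49.6
```

View pics/topz.png

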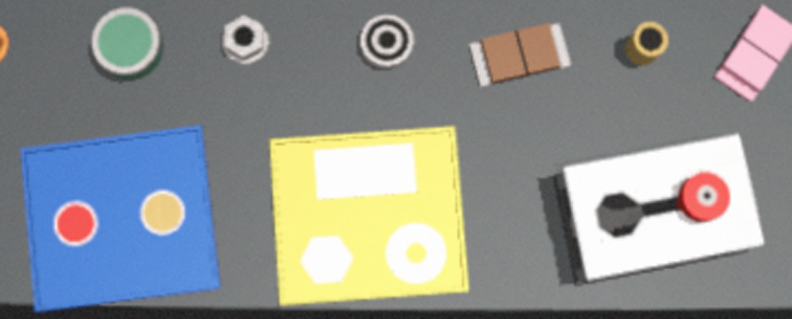

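```bash
python3 - <<'E'
from h import *
for n in('top','scene'):
    p=snapshot(n);C=cloud(p)
    m=(C[...,0]>.36)&(C[...,0]<.72)&(C[...,1]>-.4)&(C[...,1]<.45)&(p['range_z']>0)&(abs(C[...,2])<.012)
    P=C[m]; 
    for _ in range(8):
        A=np.c_[P[:,:2]-[.53,0],np.ones(len(P))]; k=np.linalg.lstsq(A,P[:,2],rcond=None)[0]
        res=P[:,2]-A@k; P=P[abs(res)<.0025]
    print(n,k,len(P),res.std())
E
```

```text
top [-0.0011233   0.00133697  0.001968  ] 31763 0.0013504516649545236
scene [-3.44760979e-03  2.95338186e-05 -6.27226897e-04] 26140 0.0011990999201551217
```

>>> {"name": "carry_out", "arguments": {"linear": [[0.04,0,0.03],[0.08,0,0.03],[0.12,-0.02,0.03],[0.16,-0.04,0.03],[0.19,-0.07,0.03],[0.22,-0.1,0.03],[0.24,-0.13,0.03],[0.26,-0.16,0.03]], "roll": [0,0,0,0,0,0,0,0]}}

```text
clock: 3.02
tool_pos: [0.4219, 0.4429, 0.2876]
eef_rot: [0.13, 0.992, 0.0, 0.0]
contact_force: [-0.3, 0.7, 0.7]
opening: 1.002
```

```bash
python3 - <<'E'
from h import *
p=snapshot('top')
i=cv2.cvtColor(p['img'],cv2.COLOR_RGB2BGR)
cv2.imwrite('pics/nutz.png',cv2.resize(i[190:225,258:293],None,fx=14,fy=14,interpolation=cv2.INTER_CUBIC))
E
```

```text
(no output)
```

View pics/nutz.png

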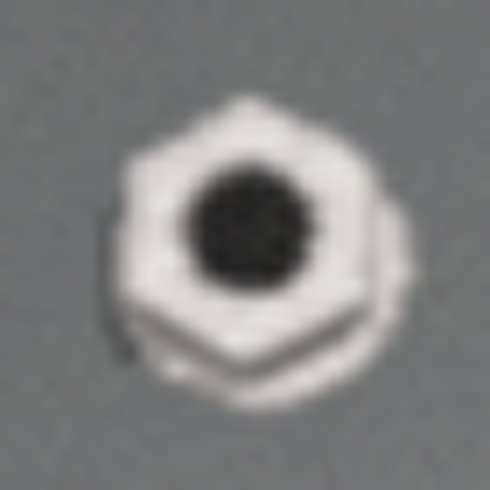

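>>> {"name": "carry_out", "arguments": {"linear": [[0.03,-0.025,0],[0.055,-0.055,-0.01],[0.08,-0.085,-0.02],[0.105,-0.115,-0.03],[0.13,-0.145,-0.04],[0.155,-0.175,-0.055],[0.175,-0.205,-0.07],[0.195,-0.235,-0.085]], "roll": [0,0,0.04,0.08,0.12,0.16,0.2,0.25]}}

```text
clock: 3.73
tool_pos: [0.6252, 0.1972, 0.2026]
eef_rot: [0.011, 1.0, -0.004, 0.004]
contact_force: [-0.8, 0.5, -0.2]
opening: 0.999
```

>>> {"name": "carry_out", "arguments": {"linear": [[0.016,-0.03,-0.03],[0.032,-0.062,-0.06],[0.032,-0.062,-0.09],[0.032,-0.062,-0.12],[0.032,-0.062,-0.145],[0.032,-0.062,-0.16],[0.032,-0.062,-0.17],[0.032,-0.062,-0.175]], "roll": [0.02,0.03,0.03,0.03,0.03,0.03,0.03,0.03]}}

```text
clock: 4.4
tool_pos: [0.6569, 0.1357, 0.0266]
eef_rot: [-0.005, 1.0, -0.004, 0.004]
contact_force: [-0.4, 0.4, 0.1]
opening: 0.995
```

```bash
python3 - <<'E'
from h import *
print(status.get_state()['tool_pos'])
p=snapshot('scene')
i=cv2.cvtColor(p['img'],cv2.COLOR_RGB2BGR)
t=status.get_state()['tool_pos']; u=proj(p,t); print(u)
cv2.circle(i,tuple(int(round(a)) for a in u),1,(255,0,255),-1)
cv2.imwrite('pics/s1.png',cv2.resize(i[180:300,310:470],None,fx=4,fy=4,interpolation=cv2.INTER_CUBIC))
E
```

```text
[0.65685517 0.13568166 0.02663498]
[387.15940924 240.34269878]
```

View pics/s1.png

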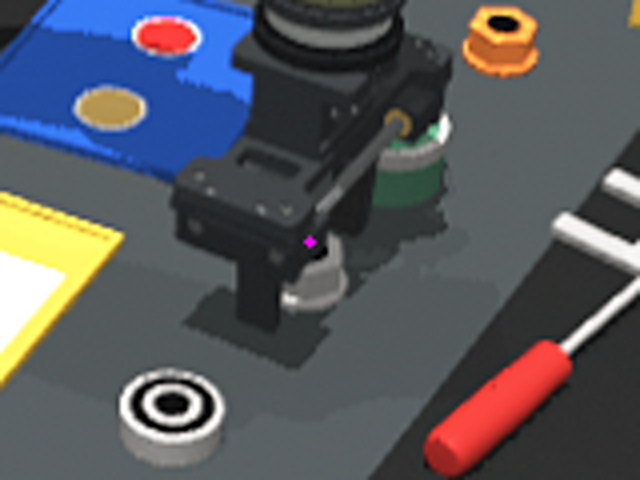

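>>> {"name": "carry_out", "arguments": {"linear": [[0,0,0],[0,0,0],[0,0,0],[0,0,0],[0,0,0],[0,0,0]], "roll": [0,0,0,0,0,0], "gripper": 0, "grip_force": 25}}

```text
clock: 4.95
tool_pos: [0.6572, 0.1357, 0.0272]
eef_rot: [-0.005, 1.0, -0.003, 0.005]
contact_force: [0.1, -0.1, 0.5]
opening: 0.569
```

>>> {"name": "carry_out", "arguments": {"linear": [[0,0,0],[0,0,0],[0,0,0]], "roll": [0,0,0]}}

```text
clock: 5.2
tool_pos: [0.6573, 0.1359, 0.0274]
eef_rot: [-0.005, 1.0, -0.003, 0.005]
contact_force: [-0.5, -0.3, 1.5]
opening: 0.406
```

```bash
python3 - <<'E'
from h import *
for n in('top','scene'):
  p=snapshot(n)
  i=cv2.cvtColor(p['img'],cv2.COLOR_RGB2BGR)
  t=status.get_state()['tool_pos'].copy();t[2]=.024; u=proj(p,t); print(n,u,status.get_state()['opening'])
  cv2.circle(i,tuple(int(round(a)) for a in u),1,(255,0,255),-1)
  cv2.imwrite(f'pics/{n}2.png',cv2.resize(i[180:300,310:470] if n=='scene' else i[150:270,200:360],None,fx=4,fy=4,interpolation=cv2.INTER_CUBIC))
E
```

```text
top [275.90409759 206.37377863] 0.40641669611363995
scene [387.28220849 241.32831966] 0.4114090570254041
```

View pics/scene2.png

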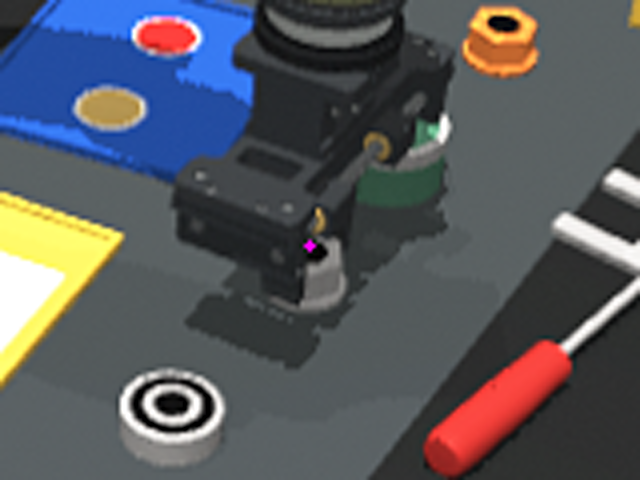

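View pics/top2.png

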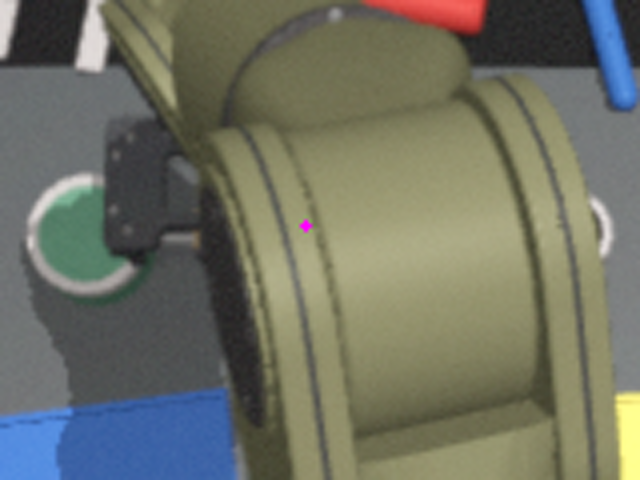

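```bash
python3 - <<'E'
from h import *
p=snapshot('top'); p['img']=cv2.cvtColor(cv2.imread('pics/top0.png'),cv2.COLOR_BGR2RGB)
import pickle; pickle.dump({k:p[k] for k in p if k!='range_z'},open('top0.pkl','wb'))
H=cv2.cvtColor(p['img'],cv2.COLOR_RGB2HSV).astype(int); h,s,v=H[...,0],H[...,1],H[...,2]
def blobs(m,box,z,name,mn=30):
    k=np.zeros_like(m); x0,y0,x1,y1=box; k[y0:y1,x0:x1]=m[y0:y1,x0:x1]
    n,l,st,c=cv2.connectedComponentsWithStats(k.astype(np.uint8))
    for j in range(1,n):
        if st[j,4]>=mn:
            W=at_z(p,c[j],z); print(name,np.round(c[j],1),st[j,4],np.round(W[:2],4), 'pxrect',cv2.minAreaRect((1000*at_z(p,np.argwhere(l==j)[:,::-1].astype(float),z)[:,:2]).astype(np.float32)))
blobs((s<90)&(v>180),(285,245,380,330),.004,'white')
blobs((s>150)&(v>120)&(((h<12)|(h>170))),(180,275,215,310),.004,'red')
blobs((s<200)&(v>120)&(h>10)&(h<35),(215,270,260,305),.004,'brass')
blobs((s>150)&(v>120)&(((h<12)|(h>170))),(465,260,505,300),.082,'bushhead')
blobs((v<120),(435,270,460,305),.060,'wide')
blobs((v<90),(330,195,350,225),.018,'bearing dark')
blobs((v<70),(268,195,284,218),.024,'nut bore',10)
blobs((v<70),(450,198,470,220),.042,'sleeve bore',10)
blobs((s>90)&(h<20)&(v>60),(375,195,430,235),.017,'pad',)
E
```

```text
white [330.6 267.4] 1076 [0.5288 0.0172] pxrect ((528.9658203125, 17.212848663330078), (50.52875518798828, 98.68421936035156), 4.598593235015869)
white [353.7 304.6] 592 [ 0.4496 -0.0323] pxrect ((449.8955993652344, -31.94858741760254), (57.31027603149414, 57.24934005737305), 0.3690168261528015)
white [313.1 307.5] 424 [0.4428 0.0535] pxrect ((442.77423095703125, 53.67634582519531), (44.498023986816406, 50.716739654541016), 0.5815834999084473)
red [198.9 291.1] 177 [0.4744 0.2987] pxrect ((474.59698486328125, 298.55975341796875), (30.18815803527832, 30.727476119995117), 1.0281379222869873)
brass [238.4 286.3] 259 [0.4861 0.2135] pxrect ((485.60430908203125, 213.3781280517578), (36.55815124511719, 36.76813888549805), 0.8460676074028015)
bushhead [484.  279.5] 235 [ 0.4937 -0.2935] pxrect ((494.46343994140625, -295.04083251953125), (38.76585388183594, 43.49715042114258), 22.66619300842285)
wide [446.8 286.9] 308 [ 0.4812 -0.2208] pxrect ((479.1571350097656, -221.5770263671875), (45.0364875793457, 40.01620864868164), 70.14166259765625)
bearing dark [340.4 207.8] 78 [ 0.6568 -0.003 ] pxrect ((657.59130859375, -3.2063865661621094), (37.932228088378906, 36.73337936401367), 0.3732714056968689)
bearing dark [340.5 207.5] 32 [ 0.6575 -0.0032] pxrect ((657.5377197265625, -3.1886916160583496), (11.1836519241333, 10.799317359924316), 0.24570821225643158)
nut bore [275.4 206. ] 44 [0.658  0.1371] pxrect ((658.1583862304688, 136.82388305664062), (13.353123664855957, 15.15757942199707), 0.40870410203933716)
sleeve bore [460.4 207.3] 57 [ 0.6546 -0.2594] pxrect ((655.2028198242188, -259.6434631347656), (15.286981582641602, 17.829509735107422), 87.64659118652344)
pad [401.1 213.9] 624 [ 0.6449 -0.1343] pxrect ((645.1891479492188, -134.5289306640625), (44.76083755493164, 68.10118103027344), 13.736370086669922)
```

>>> {"name": "carry_out", "arguments": {"linear": [[0,0,0.02],[0,0,0.045],[-0.02,-0.01,0.055],[-0.05,-0.022,0.06],[-0.085,-0.035,0.06],[-0.12,-0.048,0.06],[-0.155,-0.06,0.06],[-0.185,-0.072,0.055]], "roll": [0,0,-0.05,-0.12,-0.2,-0.28,-0.36,-0.43]}}

```text
clock: 6.02
tool_pos: [0.4701, 0.0631, 0.0833]
eef_rot: [0.211, 0.977, -0.004, 0.004]
contact_force: [-0.3, 0.8, -2.2]
opening: 0.407
```

```bash
python3 - <<'E'
from h import *
s=status.get_state(); print(s['clock'],s['tool_pos'],s['eef_rot'],s['opening'],s['q'])
E
```

```text
6.0167 [0.47006149 0.06305082 0.08331117] [ 0.21095868  0.97747776 -0.00431738  0.0038762 ] 0.4066719352287741 [-0.20620805  0.82105324 -0.05148456  2.14920529  0.28306704  0.17566624
  0.62557193]
```

>>> {"name": "carry_out", "arguments": {"linear": [[-0.0275,-0.0095,0],[-0.0275,-0.0095,-0.015],[-0.0275,-0.0095,-0.03],[-0.0275,-0.0095,-0.04],[-0.0275,-0.0095,-0.046],[-0.0275,-0.0095,-0.05],[-0.0275,-0.0095,-0.051],[-0.0275,-0.0095,-0.051]], "roll": [0,0,0,0,0,0,0,0]}}

```text
clock: 6.68
tool_pos: [0.4381, 0.0512, 0.0372]
eef_rot: [0.21, 0.978, -0.011, -0.006]
contact_force: [-0.8, -1.0, -1.4]
opening: 0.404
```

```bash
python3 - <<'E'
from h import *
s=status.get_state(); print(s['clock'],s['tool_pos'],s['eef_rot'],s['contact_force'],s['q'],s['qd'])
E
```

```text
6.6833 [0.43811871 0.05117144 0.0372216 ] [ 0.2100308   0.97761697 -0.0110141  -0.00555136] [-0.77930313 -1.04417233 -1.39037915] [-0.15312264  0.91612327 -0.12643717  2.23015765  1.4101451   0.11685046
 -0.49398653] [ 0.31583821  0.11110402 -0.50918402  0.03464217  2.17923924  0.3777184
 -2.17647798]
```

>>> {"name": "carry_out", "arguments": {"linear": [[0.0045,0.0023,0],[0.0045,0.0023,-0.002],[0.0045,0.0023,-0.004]], "roll": [0,0,0]}}

```text
clock: 6.93
tool_pos: [0.443, 0.0536, 0.033]
eef_rot: [0.211, 0.977, -0.01, -0.005]
contact_force: [-0.3, 0.3, -2.7]
opening: 0.409
```

```bash
python3 - <<'E'
from h import *
s=status.get_state(); print(s['clock'],s['tool_pos'],s['eef_rot'],s['contact_force'],s['q'],s['qd'])
E
```

```text
6.9333 [0.44301404 0.05362324 0.03302758] [ 0.21065976  0.97748829 -0.01046361 -0.00544263] [-0.34270983  0.29453871 -2.73892814] [-0.15229391  0.92555489 -0.13140391  2.21528555  1.37390639  0.12143902
 -0.45994493] [-0.10103274  0.04867291  0.15742754  0.01324143  0.31849554 -0.12595538
 -0.32104412]
```

>>> {"name": "carry_out", "arguments": {"linear": [[0,0,-0.0007],[0,0,-0.0014],[0,0,-0.002]], "roll": [0,0,0]}}

```text
clock: 7.18
tool_pos: [0.443, 0.0536, 0.0316]
eef_rot: [0.211, 0.977, -0.01, -0.005]
contact_force: [-2.0, -0.1, 14.7]
opening: 0.408
```

>>> {"name": "carry_out", "arguments": {"linear": [[0,0,0.0006],[0,0,0.0006],[0,0,0.0006],[0,0,0.0006]], "roll": [0,0,0,0], "gripper": 0.7}}

```text
clock: 7.52
tool_pos: [0.443, 0.0537, 0.0322]
eef_rot: [0.211, 0.977, -0.01, -0.005]
contact_force: [0.2, -0.7, -0.3]
opening: 0.681
```

>>> {"name": "carry_out", "arguments": {"linear": [[0,0,0.012],[0,0,0.03],[0,0,0.055],[0.03,-0.005,0.07],[0.07,-0.015,0.075],[0.11,-0.028,0.08],[0.15,-0.04,0.08],[0.19,-0.05,0.07]], "roll": [0,0,0,0,0,0,0,0], "gripper": 1}}

```text
clock: 8.18
tool_pos: [0.6345, 0.002, 0.1045]
eef_rot: [0.212, 0.977, -0.01, -0.004]
contact_force: [0.7, 0.7, -0.1]
opening: 1.002
```

```bash
python3 - <<'E'
from h import *
s=status.get_state(); print(s['clock'],s['tool_pos'],s['eef_rot'],s['contact_force'],s['q'],s['qd'])
p=snapshot('scene');save(p,'s3.png')
E
```

```text
8.1833 [0.63446848 0.00199341 0.10449972] [ 0.21194972  0.97722422 -0.00989281 -0.00350181] [ 0.70268751  0.65520403 -0.08093398] [ 0.24647347  0.97287294 -0.63250898  1.62166102  0.7548695   0.82330751
  0.42207701] [ 0.07941788  0.68108476 -0.08550939 -1.46608656 -0.15666242  0.75241807
  0.85105029]
```

View pics/s3.png

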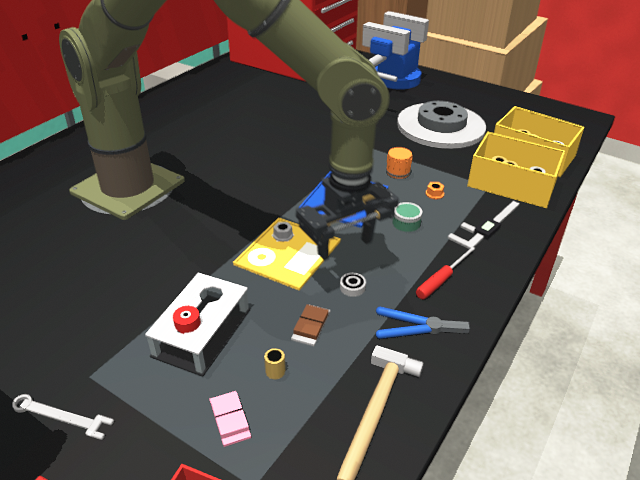

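>>> {"name": "carry_out", "arguments": {"linear": [[0.0225,-0.005,-0.015],[0.0225,-0.005,-0.035],[0.0225,-0.005,-0.055],[0.0225,-0.005,-0.068],[0.0225,-0.005,-0.075],[0.0225,-0.005,-0.079],[0.0225,-0.005,-0.079]], "roll": [0,0,0,0,0,0,0]}}

```text
clock: 8.82
tool_pos: [0.6642, -0.0062, 0.0221]
eef_rot: [0.215, 0.977, -0.01, -0.0]
contact_force: [-0.8, 0.0, 0.2]
opening: 0.999
```

>>> {"name": "carry_out", "arguments": {"linear": [[0,0,0],[0,0,0],[0,0,0],[0,0,0],[0,0,0],[0,0,0],[0,0,0]], "roll": [0,0,0,0,0,0,0], "gripper": 0, "grip_force": 30}}

```text
clock: 9.4
tool_pos: [0.6643, -0.0064, 0.0224]
eef_rot: [0.215, 0.977, -0.01, -0.0]
contact_force: [-1.4, -0.1, 2.6]
opening: 0.574
```

```bash
python3 - <<'E'
from h import *
s=status.get_state(); print(s['clock'],s['tool_pos'],s['eef_rot'],s['contact_force'],s['opening'])
p=snapshot('scene')
i=cv2.cvtColor(p['img'],cv2.COLOR_RGB2BGR)
cv2.imwrite(f'pics/s4.png',cv2.resize(i[210:330,270:430],None,fx=4,fy=4,interpolation=cv2.INTER_CUBIC))
E
```

```text
9.4 [ 0.664347   -0.00638265  0.02244285] [ 2.15178575e-01  9.76525954e-01 -9.75838377e-03 -1.26868337e-04] [-1.37536512 -0.08683637  2.57705808] 0.5740947637882376
```

View pics/s4.png

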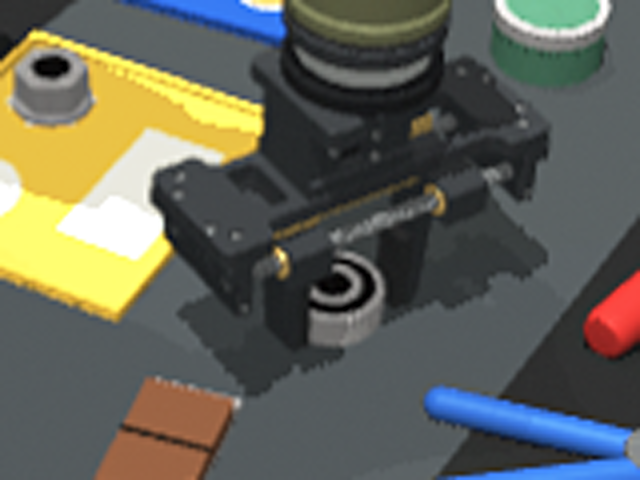

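>>> {"name": "carry_out", "arguments": {"linear": [[0,0,0.002],[0,0,0.003],[0,0,0.003],[-0.003,0.0015,0.003],[-0.0072,0.0034,0.003],[-0.0072,0.0034,0.003],[-0.0072,0.0034,0.003]], "roll": [0,0,0,0,0,0,0], "gripper": 0.8}}

```text
clock: 10.03
tool_pos: [0.6567, -0.0026, 0.0254]
eef_rot: [0.215, 0.977, -0.01, -0.0]
contact_force: [0.2, 1.0, 0.5]
opening: 0.799
```

>>> {"name": "carry_out", "arguments": {"linear": [[0,0,0],[0,0,0],[0,0,0],[0,0,0],[0,0,0]], "roll": [0,0,0,0,0], "gripper": 0, "grip_force": 30}}

```text
clock: 10.45
tool_pos: [0.6567, -0.0027, 0.0254]
eef_rot: [0.215, 0.977, -0.01, -0.0]
contact_force: [0.5, 0.3, -0.4]
opening: 0.581
```

>>> {"name": "carry_out", "arguments": {"linear": [[0,0,0.003],[0,0,0.015],[0,0,0.035],[-0.03,-0.004,0.05],[-0.065,-0.009,0.05],[-0.1,-0.014,0.05],[-0.13,-0.019,0.05],[-0.155,-0.023,0.05]], "roll": [0,0,0,0,0,0,0,0]}}

```text
clock: 11.12
tool_pos: [0.4993, -0.0264, 0.0765]
eef_rot: [0.215, 0.977, -0.01, -0.001]
contact_force: [1.0, -0.4, -2.4]
opening: 0.582
```

>>> {"name": "carry_out", "arguments": {"linear": [[0,0,0],[0,0,0],[0,0,0]], "roll": [0,0,0]}}

```text
clock: 11.37
tool_pos: [0.5011, -0.026, 0.0773]
eef_rot: [0.215, 0.977, -0.009, 0.001]
contact_force: [-0.5, 0.2, -2.2]
opening: 0.577
```

>>> {"name": "carry_out", "arguments": {"linear": [[-0.02,-0.002,0],[-0.038,-0.004,0],[-0.048,-0.006,0],[-0.0516,-0.006,-0.01],[-0.0516,-0.006,-0.025],[-0.0516,-0.006,-0.035],[-0.0516,-0.006,-0.042],[-0.0516,-0.006,-0.045]], "roll": [0,0,0,0,0,0,0,0]}}

```text
clock: 12.03
tool_pos: [0.452, -0.0308, 0.0312]
eef_rot: [0.214, 0.977, -0.009, 0.002]
contact_force: [0.3, -0.5, -1.1]
opening: 0.583
```

>>> {"name": "carry_out", "arguments": {"linear": [[0,0,0],[0,0,0]], "roll": [0,0]}}

```text
clock: 12.2
tool_pos: [0.4543, -0.0297, 0.0308]
eef_rot: [0.214, 0.977, -0.008, 0.003]
contact_force: [0.2, 0.2, -1.4]
opening: 0.578
```

>>> {"name": "carry_out", "arguments": {"linear": [[-0.003,-0.0015,0.001],[-0.0045,-0.0023,0.001],[-0.0048,-0.0023,0],[-0.0048,-0.0023,0],[-0.0048,-0.0023,-0.001],[-0.0048,-0.0023,-0.0018],[-0.0048,-0.0023,-0.0018]], "roll": [0,0,0,0,0,0,0]}}

```text
clock: 12.78
tool_pos: [0.4499, -0.032, 0.0293]
eef_rot: [0.214, 0.977, -0.008, 0.004]
contact_force: [0.8, 0.8, 2.9]
opening: 0.578
```

>>> {"name": "carry_out", "arguments": {"linear": [[0,0,0],[0,0,0],[0,0,0.0005],[0,0,0.001]], "roll": [0,0,0,0], "gripper": 0.72}}

```text
clock: 13.12
tool_pos: [0.4499, -0.0319, 0.0303]
eef_rot: [0.213, 0.977, -0.008, 0.004]
contact_force: [0.1, -0.8, 0.2]
opening: 0.719
```

>>> {"name": "carry_out", "arguments": {"linear": [[0,0,0.008],[0,0,0.03],[0,0,0.055],[0.03,-0.015,0.065],[0.065,-0.035,0.065],[0.1,-0.055,0.065],[0.135,-0.075,0.065],[0.165,-0.09,0.065]], "roll": [0,0,0,0,0,0,0,0]}}

```text
clock: 13.78
tool_pos: [0.6167, -0.1254, 0.0957]
eef_rot: [0.215, 0.977, -0.008, 0.004]
contact_force: [1.0, -0.7, -0.3]
opening: 0.719
```

>>> {"name": "carry_out", "arguments": {"linear": [[0.01,-0.005,0],[0.01,-0.005,0],[0.01,-0.005,0]], "roll": [0,0,0]}}

```text
clock: 14.03
tool_pos: [0.626, -0.1306, 0.095]
eef_rot: [0.216, 0.976, -0.008, 0.004]
contact_force: [-0.3, 0.7, 0.5]
opening: 0.719
```

```bash
python3 - <<'E'
from h import *
s=status.get_state(); print(s['clock'],s['tool_pos'],s['eef_rot'],s['contact_force'],s['q'])
p=snapshot('scene')
i=cv2.cvtColor(p['img'],cv2.COLOR_RGB2BGR)
cv2.imwrite(f'pics/s5.png',cv2.resize(i[170:370,200:440],None,fx=3,fy=3,interpolation=cv2.INTER_CUBIC))
E
```

```text
14.0333 [ 0.62603725 -0.13056405  0.09504583] [ 0.21570267  0.97641993 -0.00797819  0.00358148] [-0.28214753  0.69895488  0.53500037] [ 0.44834108  0.98271989 -0.61607649  1.62675898  0.7736795   0.78809478
  0.60953003]
```

View pics/s5.png

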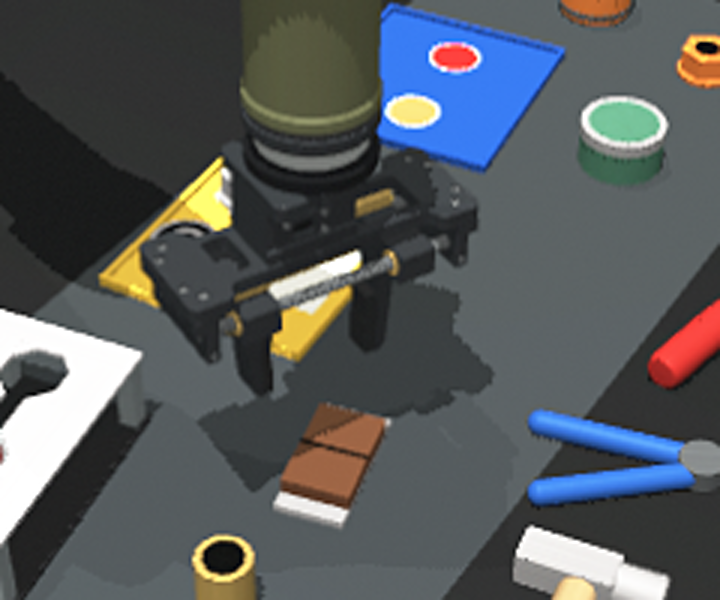

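>>> {"name": "carry_out", "arguments": {"linear": [[0.005,-0.001,0],[0.01,-0.002,0],[0.015,-0.003,0],[0.0192,-0.0039,0],[0.0192,-0.0039,-0.01],[0.0192,-0.0039,-0.02],[0.0192,-0.0039,-0.03],[0.0192,-0.0039,-0.03]], "roll": [-0.12,-0.24,-0.36,-0.48,-0.6,-0.72,-0.83,-0.895], "gripper": 0.9}}

```text
clock: 14.75
tool_pos: [0.6415, -0.1316, 0.0633]
eef_rot: [0.617, 0.787, -0.01, -0.003]
contact_force: [-0.1, 0.4, 0.2]
opening: 0.897
```

>>> {"name": "carry_out", "arguments": {"linear": [[0,0,0],[0,0,0]], "roll": [0,0]}}

```text
clock: 14.92
tool_pos: [0.6399, -0.1298, 0.0631]
eef_rot: [0.615, 0.788, -0.011, -0.004]
contact_force: [0.1, 0.2, -0.3]
opening: 0.904
```

>>> {"name": "carry_out", "arguments": {"linear": [[0.003,-0.0025,0],[0.0052,-0.0046,-0.01],[0.0052,-0.0046,-0.02],[0.0052,-0.0046,-0.03],[0.0052,-0.0046,-0.036],[0.0052,-0.0046,-0.0375],[0.0052,-0.0046,-0.0375]], "roll": [0,0,0,0,0,0,0]}}

```text
clock: 15.5
tool_pos: [0.6444, -0.1343, 0.0245]
eef_rot: [0.615, 0.788, -0.011, -0.005]
contact_force: [-0.1, -1.2, 0.4]
opening: 0.9
```

```bash
python3 - <<'E'
from h import *
s=status.get_state(); print(s['clock'],s['tool_pos'],s['eef_rot'],s['contact_force'],s['q'])
p=snapshot('scene')
i=cv2.cvtColor(p['img'],cv2.COLOR_RGB2BGR)
cv2.imwrite(f'pics/s6.png',cv2.resize(i[220:370,220:420],None,fx=4,fy=4,interpolation=cv2.INTER_CUBIC))
E
```

```text
15.5 [ 0.64442318 -0.13430627  0.02447495] [ 0.61527866  0.78821729 -0.01100973 -0.00494637] [-0.07653613 -1.18469749  0.41372032] [ 0.31970379  1.06777354 -0.36960512  1.55216414  0.57262424  0.65420859
 -0.09930787]
```

View pics/s6.png

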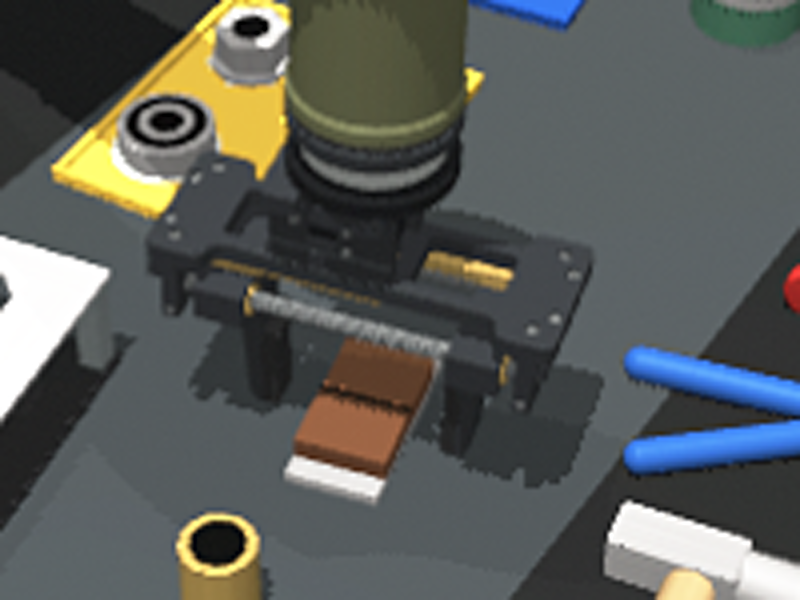

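>>> {"name": "carry_out", "arguments": {"linear": [[0.0005,0,0.001],[0.0005,0,0.001],[0.0005,0,0.001],[0.0005,0,0.001],[0.0005,0,0.001],[0.0005,0,0.001],[0.0005,0,0.001],[0.0005,0,0.001]], "roll": [0,0,0,0,0,0,0,0], "gripper": 0, "grip_force": 40}}

```text
clock: 16.22
tool_pos: [0.6455, -0.1343, 0.0263]
eef_rot: [0.615, 0.788, -0.011, -0.004]
contact_force: [-0.6, -0.4, 0.6]
opening: 0.49
```

>>> {"name": "carry_out", "arguments": {"linear": [[0,0,0.005],[0,0,0.02],[-0.005,0.01,0.04],[-0.025,0.035,0.05],[-0.045,0.06,0.05],[-0.065,0.085,0.05],[-0.085,0.11,0.05],[-0.1,0.13,0.05]], "roll": [0,0,-0.02,-0.05,-0.08,-0.11,-0.14,-0.164]}}

```text
clock: 16.88
tool_pos: [0.5438, -0.0021, 0.0775]
eef_rot: [0.678, 0.735, -0.01, -0.006]
contact_force: [-0.4, -0.1, -3.0]
opening: 0.49
```

>>> {"name": "carry_out", "arguments": {"linear": [[-0.007,0.01,0],[-0.01,0.016,0],[-0.01,0.016,0],[-0.01,0.016,0],[-0.01,0.016,0]], "roll": [0,0,0,0,0]}}

```text
clock: 17.3
tool_pos: [0.535, 0.0122, 0.0778]
eef_rot: [0.679, 0.734, -0.01, -0.005]
contact_force: [0.2, 0.1, -2.7]
opening: 0.493
```

>>> {"name": "carry_out", "arguments": {"linear": [[-0.0062,0.005,0],[-0.0062,0.005,-0.012],[-0.0062,0.005,-0.025],[-0.0062,0.005,-0.036],[-0.0062,0.005,-0.042],[-0.0062,0.005,-0.045],[-0.0062,0.005,-0.045]], "roll": [0,0,0,0,0,0,0]}}

```text
clock: 17.88
tool_pos: [0.5285, 0.017, 0.0321]
eef_rot: [0.679, 0.734, -0.01, -0.005]
contact_force: [1.0, 0.4, -4.5]
opening: 0.495
```

>>> {"name": "carry_out", "arguments": {"linear": [[0,0,0],[0,0,-0.0005],[0,0,-0.001]], "roll": [0,0,0]}}

```text
clock: 18.13
tool_pos: [0.5288, 0.017, 0.0315]
eef_rot: [0.679, 0.734, -0.01, -0.005]
contact_force: [0.7, -0.4, -3.5]
opening: 0.495
```

>>> {"name": "carry_out", "arguments": {"linear": [[0,0,-0.0007],[0,0,-0.0013],[0,0,-0.0018]], "roll": [0,0,0]}}

```text
clock: 18.38
tool_pos: [0.5291, 0.017, 0.0303]
eef_rot: [0.679, 0.734, -0.01, -0.005]
contact_force: [-0.6, 0.2, 8.7]
opening: 0.499
```

>>> {"name": "carry_out", "arguments": {"linear": [[0,0,0.0003],[0,0,0.0005],[0,0,0.0008],[0,0,0.001],[0,0,0.001]], "roll": [0,0,0,0,0], "gripper": 0.65}}

```text
clock: 18.8
tool_pos: [0.5292, 0.017, 0.0313]
eef_rot: [0.679, 0.734, -0.01, -0.004]
contact_force: [-0.4, -0.1, 0.1]
opening: 0.654
```

>>> {"name": "carry_out", "arguments": {"linear": [[0,0,0.008],[0,0,0.03],[0,0,0.055],[0.015,-0.03,0.065],[0.03,-0.06,0.065],[0.045,-0.095,0.065],[0.06,-0.13,0.065],[0.075,-0.165,0.065]], "roll": [0,0,0,0.1,0.2,0.3,0.4,0.5]}}

```text
clock: 19.47
tool_pos: [0.6046, -0.1501, 0.0973]
eef_rot: [0.474, 0.88, -0.011, -0.002]
contact_force: [0.3, 1.0, -1.2]
opening: 0.65
```

>>> {"name": "carry_out", "arguments": {"linear": [[0.015,-0.03,0],[0.03,-0.06,0],[0.04,-0.08,0],[0.04,-0.085,0],[0.04,-0.085,0]], "roll": [0.1,0.1,0.1,0.1,0.1]}}

```text
clock: 19.88
tool_pos: [0.644, -0.2377, 0.0972]
eef_rot: [0.431, 0.902, -0.011, -0.001]
contact_force: [-0.6, 0.7, 0.5]
opening: 0.655
```

```bash
python3 - <<'E'
from h import *
s=status.get_state(); print(s['clock'],s['tool_pos'],s['eef_rot'],s['contact_force'],s['q'])
p=snapshot('top')
i=cv2.cvtColor(p['img'],cv2.COLOR_RGB2BGR)
cv2.imwrite(f'pics/t7.png',cv2.resize(i[180:340,160:520],None,fx=2.2,fy=2.2,interpolation=cv2.INTER_CUBIC))
E
```

```text
19.8833 [ 0.6439556  -0.23771816  0.09721657] [ 0.43126113  0.90215634 -0.01125564 -0.0010363 ] [-0.60687853  0.65581751  0.48848222] [ 0.54769808  1.01770963 -0.55741497  1.455847    0.66133298  0.8695643
  0.44132985]
```

View pics/t7.png

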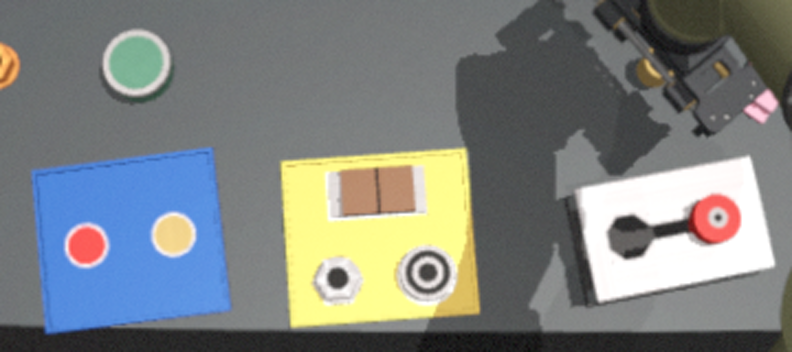

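>>> {"name": "carry_out", "arguments": {"linear": [[0.006,-0.012,0],[0.011,-0.0217,0],[0.011,-0.0217,0],[0.011,-0.0217,-0.02],[0.011,-0.0217,-0.04],[0.011,-0.0217,-0.055],[0.011,-0.0217,-0.063],[0.011,-0.0217,-0.063]], "roll": [0,0,0,0,0,0,0,0], "gripper": 0.85}}

```text
clock: 20.6
tool_pos: [0.6532, -0.2548, 0.0322]
eef_rot: [0.429, 0.903, -0.011, -0.004]
contact_force: [0.7, 0.0, -0.3]
opening: 0.853
```

>>> {"name": "carry_out", "arguments": {"linear": [[0,0,0],[0,0,0],[0,0,0],[0,0,0],[0,0,0],[0,0,0],[0,0,0],[0,0,0]], "roll": [0,0,0,0,0,0,0,0], "gripper": 0, "grip_force": 25}}

```text
clock: 21.27
tool_pos: [0.6531, -0.2554, 0.0326]
eef_rot: [0.429, 0.903, -0.011, -0.004]
contact_force: [-2.3, -1.6, 2.8]
opening: 0.379
```

```bash
python3 - <<'E'
from h import *
s=status.get_state(); print(s['clock'],s['tool_pos'],s['eef_rot'],s['contact_force'],s['opening'])
p=snapshot('scene')
i=cv2.cvtColor(p['img'],cv2.COLOR_RGB2BGR)
cv2.imwrite(f'pics/s8.png',cv2.resize(i[280:430,180:380],None,fx=4,fy=4,interpolation=cv2.INTER_CUBIC))
E
```

```text
21.2667 [ 0.6530611  -0.25542825  0.03262155] [ 0.42909083  0.90318477 -0.01113629 -0.00378397] [-2.34561023 -1.6048651   2.77142541] 0.37853191773346495
```

View pics/s8.png

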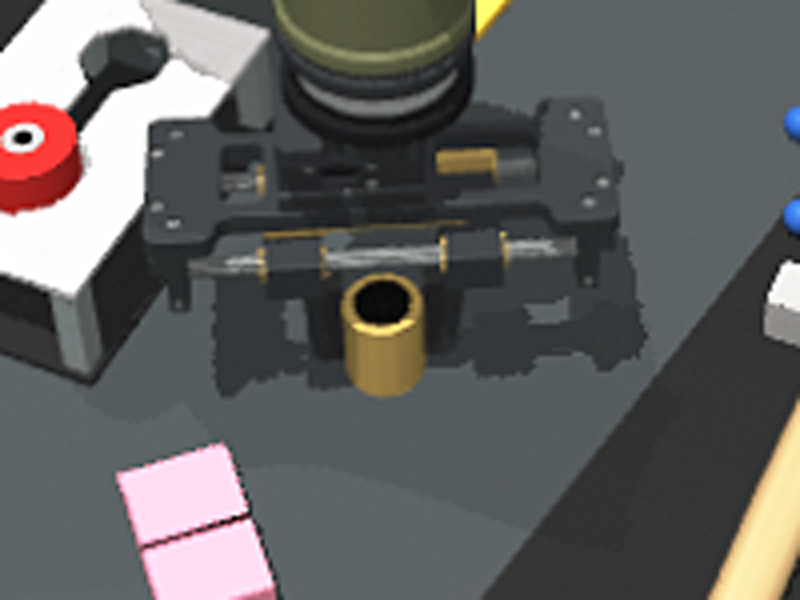

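>>> {"name": "carry_out", "arguments": {"linear": [[0,0,0],[0,0,0],[0,0,0],[0.0028,-0.0034,0.001],[0.0028,-0.0034,0.001],[0.0028,-0.0034,0.001]], "roll": [0,0,0,0,0,0], "gripper": 0.6}}

```text
clock: 21.82
tool_pos: [0.6562, -0.2592, 0.0336]
eef_rot: [0.429, 0.903, -0.011, -0.004]
contact_force: [-0.2, 0.1, -0.2]
opening: 0.601
```

>>> {"name": "carry_out", "arguments": {"linear": [[0,0,0],[0,0,0],[0,0,0],[0,0,0],[0,0,0],[0,0,0]], "roll": [0,0,0,0,0,0], "gripper": 0, "grip_force": 25}}

```text
clock: 22.32
tool_pos: [0.6561, -0.2591, 0.0336]
eef_rot: [0.429, 0.903, -0.011, -0.004]
contact_force: [-0.2, -0.2, -0.2]
opening: 0.378
```

```bash
python3 - <<'E'
from h import *
s=status.get_state(); print(s['clock'],s['tool_pos'],s['eef_rot'],s['contact_force'],s['opening'])
p=snapshot('scene')
i=cv2.cvtColor(p['img'],cv2.COLOR_RGB2BGR)
cv2.imwrite(f'pics/s9.png',cv2.resize(i[280:430,180:380],None,fx=4,fy=4,interpolation=cv2.INTER_CUBIC))
E
```

```text
22.3167 [ 0.65609326 -0.25909994  0.03356753] [ 0.42932271  0.90307584 -0.01109289 -0.00360403] [-0.19159021 -0.20115074 -0.20809327] 0.3783062394384771
```

View pics/s9.png

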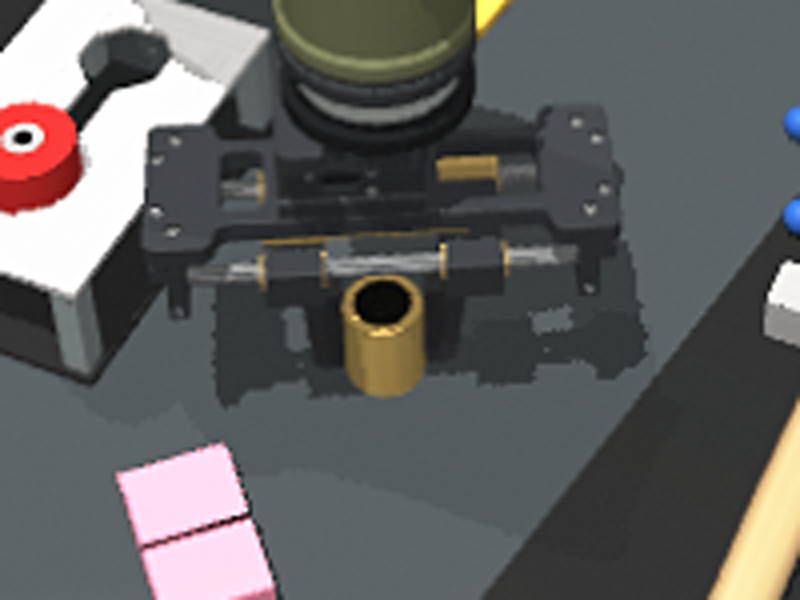

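>>> {"name": "carry_out", "arguments": {"linear": [[0,0,0.01],[0,0,0.035],[-0.003,0.008,0.065],[-0.01,0.03,0.08],[-0.021,0.06,0.08],[-0.033,0.092,0.08],[-0.045,0.125,0.08],[-0.057,0.158,0.08]], "roll": [0,0,0,0,0,0,0,0]}}

```text
clock: 23.03
tool_pos: [0.5984, -0.1001, 0.1144]
eef_rot: [0.43, 0.903, -0.011, -0.003]
contact_force: [0.2, 0.0, -1.1]
opening: 0.381
```

>>> {"name": "carry_out", "arguments": {"linear": [[-0.012,0.033,0],[-0.024,0.066,0],[-0.036,0.1,0],[-0.048,0.133,0],[-0.06,0.167,0],[-0.072,0.2,0],[-0.083,0.23,0],[-0.093,0.26,0]], "roll": [0,0,0,0,0,0,0,0]}}

```text
clock: 23.7
tool_pos: [0.5047, 0.1618, 0.1151]
eef_rot: [0.429, 0.903, -0.011, -0.003]
contact_force: [0.6, 0.1, -1.3]
opening: 0.378
```

>>> {"name": "carry_out", "arguments": {"linear": [[-0.005,0.015,0],[-0.008,0.023,0],[-0.008,0.025,0],[-0.008,0.025,0],[-0.008,0.025,0]], "roll": [0,0,0,0,0]}}

```text
clock: 24.12
tool_pos: [0.4974, 0.1846, 0.1151]
eef_rot: [0.431, 0.902, -0.012, -0.002]
contact_force: [0.6, -0.6, -1.5]
opening: 0.381
```

>>> {"name": "carry_out", "arguments": {"linear": [[-0.006,0.015,0],[-0.0116,0.029,0],[-0.0116,0.029,-0.02],[-0.0116,0.029,-0.04],[-0.0116,0.029,-0.058],[-0.0116,0.029,-0.07],[-0.0116,0.029,-0.075],[-0.0116,0.029,-0.075]], "roll": [0,0,0,0,0,0,0,0]}}

```text
clock: 24.78
tool_pos: [0.486, 0.2116, 0.0391]
eef_rot: [0.432, 0.902, -0.013, -0.003]
contact_force: [0.1, -0.5, -1.3]
opening: 0.38
```

>>> {"name": "carry_out", "arguments": {"linear": [[0,0,0],[0,0,0]], "roll": [0,0]}}

```text
clock: 24.95
tool_pos: [0.4868, 0.2107, 0.0396]
eef_rot: [0.432, 0.902, -0.013, -0.002]
contact_force: [-0.1, -0.3, -1.5]
opening: 0.38
```

>>> {"name": "carry_out", "arguments": {"linear": [[-0.001,0.0028,0],[-0.001,0.0028,-0.0008],[-0.001,0.0028,-0.0014],[-0.001,0.0028,-0.002],[-0.001,0.0028,-0.002]], "roll": [0,0,0,0,0]}}

```text
clock: 25.37
tool_pos: [0.4857, 0.2136, 0.0377]
eef_rot: [0.432, 0.902, -0.013, -0.002]
contact_force: [-0.6, -0.4, -0.9]
opening: 0.376
```

>>> {"name": "carry_out", "arguments": {"linear": [[0,0,-0.0006],[0,0,-0.0012],[0,0,-0.0012]], "roll": [0,0,0]}}

```text
clock: 25.62
tool_pos: [0.4858, 0.2135, 0.0374]
eef_rot: [0.432, 0.902, -0.013, -0.002]
contact_force: [-1.6, -0.4, 8.5]
opening: 0.378
```

>>> {"name": "carry_out", "arguments": {"linear": [[0,0,0.0003],[0,0,0.0006],[0,0,0.0006],[0,0,0.001]], "roll": [0,0,0,0], "gripper": 0.65}}

```text
clock: 25.95
tool_pos: [0.4858, 0.2135, 0.0383]
eef_rot: [0.432, 0.902, -0.013, -0.002]
contact_force: [-0.1, 0.1, 0.8]
opening: 0.64
```

>>> {"name": "carry_out", "arguments": {"linear": [[0,0,0.01],[0,0,0.035],[0,0,0.065],[0,0,0.095],[0.005,-0.02,0.105],[0.01,-0.05,0.105],[0.015,-0.085,0.105],[0.02,-0.12,0.105]], "roll": [0,0,0,0,0,0,0,0]}}

```text
clock: 26.62
tool_pos: [0.5061, 0.0927, 0.1444]
eef_rot: [0.431, 0.902, -0.012, -0.001]
contact_force: [0.3, -0.4, 0.1]
opening: 0.646
```

```bash
python3 - <<'E'
from h import *
s=status.get_state(); print(s['clock'],s['tool_pos'],s['eef_rot'],s['contact_force'],s['q'])
p=snapshot('scene')
i=cv2.cvtColor(p['img'],cv2.COLOR_RGB2BGR)
cv2.imwrite(f'pics/s10.png',cv2.resize(i[130:330,220:460],None,fx=3,fy=3,interpolation=cv2.INTER_CUBIC))
E
```

```text
26.6167 [0.50608211 0.09270392 0.14440985] [ 0.43141691  0.90206871 -0.01225463 -0.00115108] [ 0.28807467 -0.40279488  0.14131388] [ 0.01095039  0.76771662 -0.48384925  1.97321155  0.6588912   0.58412256
 -0.25217584]
```

View pics/s10.png

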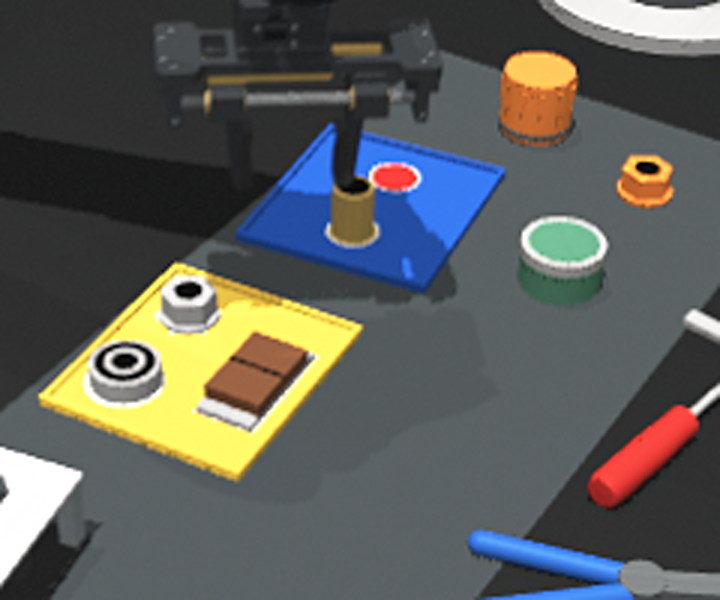

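>>> {"name": "carry_out", "arguments": {"linear": [[0,-0.035,0],[0,-0.07,0],[0,-0.105,0],[0,-0.14,0],[0,-0.175,0],[0,-0.21,0],[0,-0.245,0],[0,-0.275,0]], "roll": [0.06,0.14,0.22,0.3,0.38,0.46,0.54,0.62]}}

```text
clock: 27.33
tool_pos: [0.5059, -0.1964, 0.1439]
eef_rot: [0.141, 0.99, -0.017, 0.005]
contact_force: [-0.1, 0.2, -0.2]
opening: 0.65
```

>>> {"name": "carry_out", "arguments": {"linear": [[-0.003,-0.02,0],[-0.006,-0.04,0],[-0.009,-0.06,0],[-0.0116,-0.08,0],[-0.0116,-0.095,0],[-0.0116,-0.1,0],[-0.0116,-0.1,0]], "roll": [0.08,0.16,0.24,0.32,0.38,0.4,0.4], "gripper": 0.9}}

```text
clock: 27.92
tool_pos: [0.4934, -0.2987, 0.1439]
eef_rot: [-0.057, 0.998, -0.017, 0.008]
contact_force: [0.8, 1.0, -0.1]
opening: 0.899
```

```bash
python3 - <<'E'
from h import *
s=status.get_state(); print(s['clock'],s['tool_pos'],s['eef_rot'],s['contact_force'],s['q'],np.degrees(2*np.arctan2(s['eef_rot'][1],s['eef_rot'][0]))-90)
E
```

```text
27.9167 [ 0.49344946 -0.2986961   0.14392436] [-0.05716011  0.99819402 -0.01657945  0.00815709] [ 0.80754861  0.97952112 -0.09154561] [ 0.89552364  0.88932002 -0.79376727  1.82378723  0.9135681   0.81089608
  1.30120606] 96.55475804022515
```

>>> {"name": "carry_out", "arguments": {"linear": [[0.001,0.0037,0],[0.001,0.0037,-0.01],[0.001,0.0037,-0.025],[0.001,0.0037,-0.04],[0.001,0.0037,-0.05],[0.001,0.0037,-0.057],[0.001,0.0037,-0.059],[0.001,0.0037,-0.059]], "roll": [0.04,0.067,0.067,0.067,0.067,0.067,0.067,0.067]}}

```text
clock: 28.58
tool_pos: [0.4944, -0.2946, 0.0845]
eef_rot: [-0.091, 0.996, -0.016, 0.008]
contact_force: [-0.4, -0.1, -0.2]
opening: 0.899
```

```bash
python3 - <<'E'
from h import *
s=status.get_state(); print(s['clock'],s['tool_pos'],s['eef_rot'],s['contact_force'],np.degrees(2*np.arctan2(s['eef_rot'][1],s['eef_rot'][0]))-90)
p=snapshot('scene')
i=cv2.cvtColor(p['img'],cv2.COLOR_RGB2BGR)
cv2.imwrite(f'pics/s11.png',cv2.resize(i[230:380,100:300],None,fx=4,fy=4,interpolation=cv2.INTER_CUBIC))
E
```

```text
28.5833 [ 0.49436944 -0.29457125  0.08451316] [-0.09084723  0.99570023 -0.01604241  0.00839439] [-0.42576731 -0.13528129 -0.16819407] 100.42641328456463
```

View pics/s11.png

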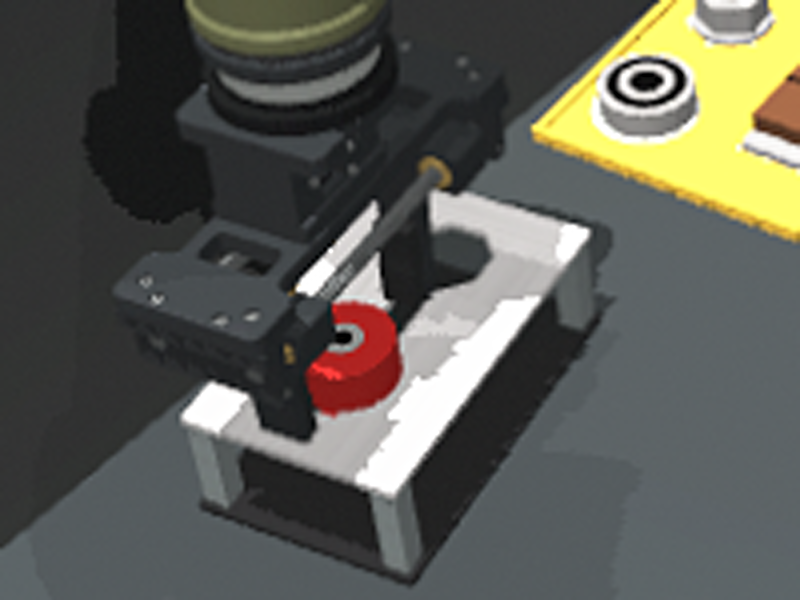

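>>> {"name": "carry_out", "arguments": {"linear": [[0.0005,0,0],[0.0005,0,0],[0.0005,0,0],[0.0005,0,0],[0.0005,0,0],[0.0005,0,0],[0.0005,0,0],[0.0005,0,0]], "roll": [0,0,0,0,0,0,0,0], "gripper": 0, "grip_force": 35}}

```text
clock: 29.3
tool_pos: [0.4954, -0.2952, 0.0854]
eef_rot: [-0.091, 0.996, -0.017, 0.009]
contact_force: [-0.8, -1.1, 3.3]
opening: 0.515
```

>>> {"name": "carry_out", "arguments": {"linear": [[0,0,0.001],[0,0,0.003],[0,0,0.005]], "roll": [0,0,0]}}

```text
clock: 29.55
tool_pos: [0.495, -0.2948, 0.0901]
eef_rot: [-0.091, 0.996, -0.016, 0.009]
contact_force: [-0.0, 0.3, -1.5]
opening: 0.514
```

>>> {"name": "carry_out", "arguments": {"linear": [[-0.0009,0.005,0],[-0.0027,0.015,0],[-0.0045,0.025,0],[-0.0064,0.035,0],[-0.0083,0.045,0],[-0.01,0.055,0],[-0.012,0.065,0],[-0.0131,0.071,0]], "roll": [0,0,0,0,0,0,0,0]}}

```text
clock: 30.22
tool_pos: [0.4815, -0.2219, 0.0902]
eef_rot: [-0.092, 0.996, -0.016, 0.008]
contact_force: [0.2, -0.2, -1.7]
opening: 0.514
```

```bash
python3 - <<'E'
from h import *
s=status.get_state(); print(s['clock'],s['tool_pos'],s['eef_rot'],s['contact_force'],s['opening'],s['qd'].round(2))
E
```

```text
30.2167 [ 0.48154014 -0.22188866  0.09018092] [-0.09158978  0.99563909 -0.01556035  0.00848489] [ 0.16844418 -0.1913265  -1.70739248] 0.5144613250180435 [-0.12 -0.03  0.04  0.11  0.08 -0.07 -0.22]
```

>>> {"name": "carry_out", "arguments": {"linear": [[-0.0007,0.0038,0],[-0.0007,0.0038,0],[-0.0007,0.0038,0]], "roll": [0,0,0]}}

```text
clock: 30.47
tool_pos: [0.4809, -0.2181, 0.0902]
eef_rot: [-0.092, 0.996, -0.016, 0.008]
contact_force: [-0.0, 0.0, -1.6]
opening: 0.513
```

```bash
python3 - <<'E'
from h import *
s=status.get_state(); print(s['clock'],s['tool_pos'],s['contact_force'],s['opening'])
p=snapshot('scene')
i=cv2.cvtColor(p['img'],cv2.COLOR_RGB2BGR)
cv2.imwrite(f'pics/s12.png',cv2.resize(i[230:380,100:300],None,fx=4,fy=4,interpolation=cv2.INTER_CUBIC))
E
```

```text
30.4667 [ 0.48091832 -0.21812217  0.09018058] [-0.01069819  0.02065031 -1.6191262 ] 0.5131436195973981
```

View pics/s12.png

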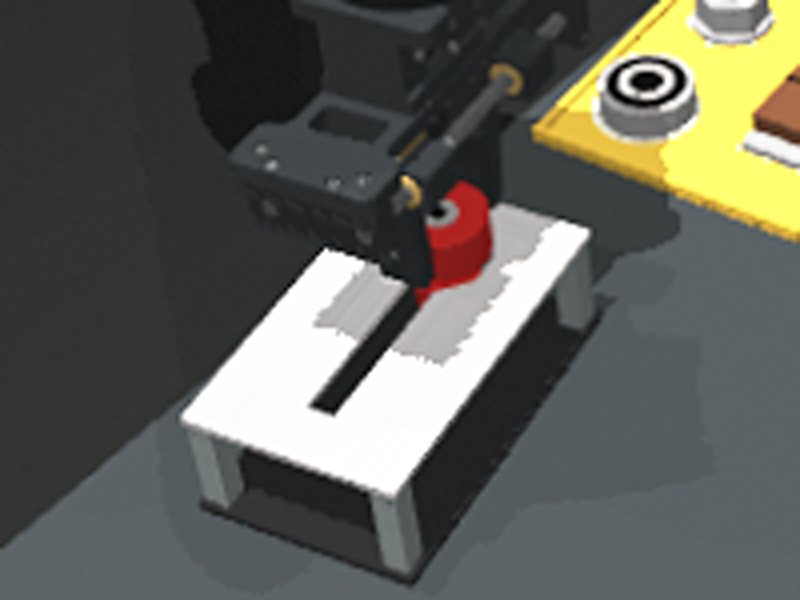

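>>> {"name": "carry_out", "arguments": {"linear": [[0,0,0.003],[0,0,0.006],[0,0,0.009],[0,0,0.012]], "roll": [0,0,0,0]}}

```text
clock: 30.85
tool_pos: [0.481, -0.2189, 0.1026]
eef_rot: [-0.091, 0.996, -0.016, 0.009]
contact_force: [0.2, -0.7, -1.1]
opening: 0.509
```

>>> {"name": "carry_out", "arguments": {"linear": [[0,0.0007,0.005],[0,0.0007,0.012],[0,0.0007,0.02],[0,0.0007,0.03],[0,0.0007,0.042],[0,0.0007,0.054],[0,0.0007,0.06],[0,0.0007,0.06]], "roll": [0,0,0,0,0,0,0,0]}}

```text
clock: 31.52
tool_pos: [0.4819, -0.2183, 0.1643]
eef_rot: [-0.091, 0.996, -0.016, 0.01]
contact_force: [-0.2, 0.4, -1.5]
opening: 0.512
```

```bash
python3 - <<'E'
from h import *
s=status.get_state(); print(s['clock'],s['tool_pos'],s['contact_force'],s['opening'],s['q'])
p=snapshot('scene')
i=cv2.cvtColor(p['img'],cv2.COLOR_RGB2BGR)
cv2.imwrite(f'pics/s13.png',cv2.resize(i[210:360,100:300],None,fx=4,fy=4,interpolation=cv2.INTER_CUBIC))
E
```

```text
31.5167 [ 0.4818794  -0.21830823  0.1643144 ] [-0.1975151   0.3803318  -1.49798153] 0.5117593201554972 [ 0.80201127  0.81587642 -0.81785208  1.95354103  0.92381863  0.76677636
  1.18031125]
```

View pics/s13.png

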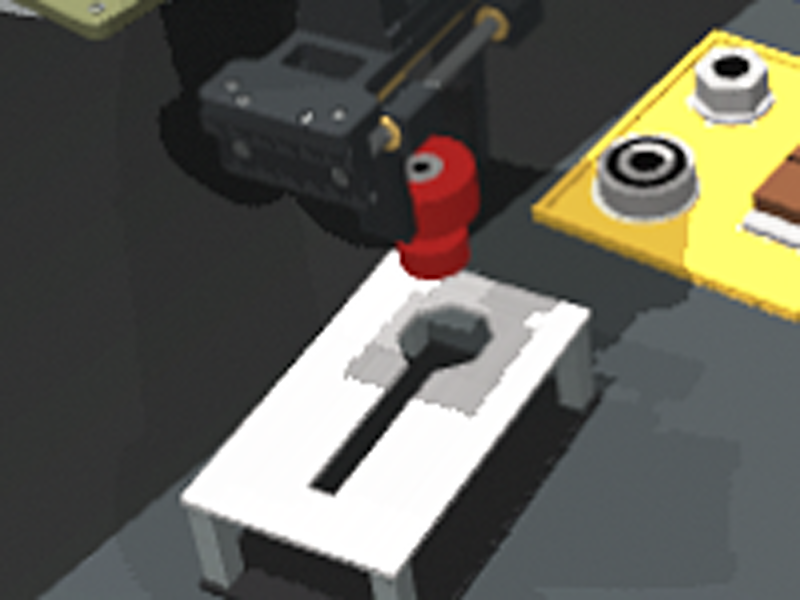

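>>> {"name": "carry_out", "arguments": {"linear": [[0,0.015,0],[0,0.045,0],[0.005,0.08,0],[0.008,0.115,0],[0.01,0.15,0],[0.012,0.185,0],[0.012,0.22,0],[0.012,0.25,0]], "roll": [0,0,0,0,0,0,0,0]}}

```text
clock: 32.23
tool_pos: [0.493, 0.0343, 0.163]
eef_rot: [-0.092, 0.996, -0.016, 0.009]
contact_force: [0.6, -0.1, -2.1]
opening: 0.518
```

>>> {"name": "carry_out", "arguments": {"linear": [[0,0.03,0],[-0.002,0.065,0],[-0.005,0.1,0],[-0.008,0.135,0],[-0.011,0.17,0],[-0.014,0.205,0],[-0.017,0.235,0],[-0.019,0.255,0]], "roll": [0,0,0,0,0,0,0,0]}}

```text
clock: 32.9
tool_pos: [0.4726, 0.2934, 0.1628]
eef_rot: [-0.093, 0.995, -0.014, 0.009]
contact_force: [0.3, 0.6, -0.8]
opening: 0.513
```

>>> {"name": "carry_out", "arguments": {"linear": [[0,0.005,0],[0,0.005,0],[0,0.005,0],[0,0.005,0]], "roll": [0,0,0,0]}}

```text
clock: 33.23
tool_pos: [0.4731, 0.2956, 0.1621]
eef_rot: [-0.092, 0.996, -0.016, 0.008]
contact_force: [0.7, 0.3, -1.6]
opening: 0.509
```

```bash
python3 - <<'E'
from h import *
s=status.get_state(); print(s['clock'],s['tool_pos'],s['eef_rot'],s['contact_force'],s['opening'],s['q'])
p=snapshot('scene')
i=cv2.cvtColor(p['img'],cv2.COLOR_RGB2BGR)
cv2.imwrite(f'pics/s14.png',cv2.resize(i[110:260,260:460],None,fx=4,fy=4,interpolation=cv2.INTER_CUBIC))
E
```

```text
33.2333 [0.4730618  0.29561635 0.16212049] [-0.09233646  0.99556452 -0.0159526   0.00841308] [ 0.70249618  0.25872642 -1.56669814] 0.5090917052526405 [-0.21709366  0.8467723  -0.78578628  1.84072336  0.84893503  0.84097921
  0.29980383]
```

View pics/s14.png

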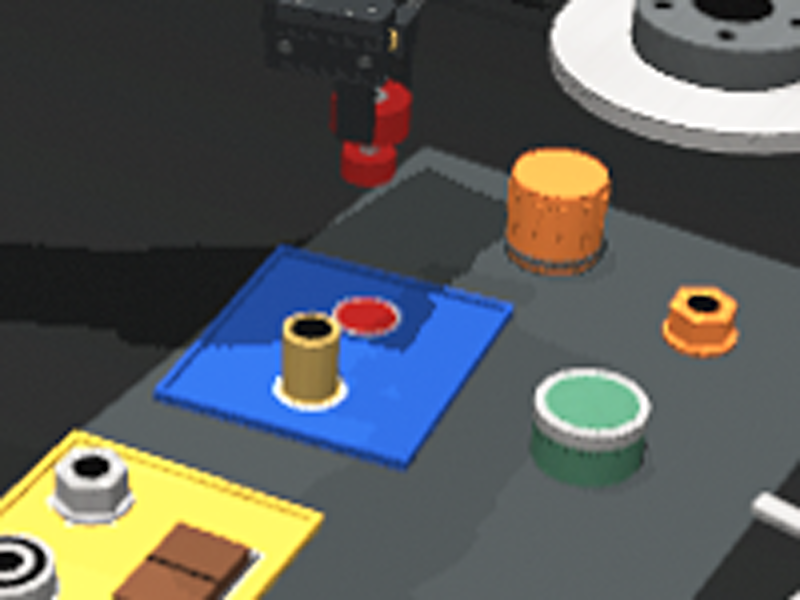

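>>> {"name": "carry_out", "arguments": {"linear": [[0.0014,0.003,-0.01],[0.0014,0.003,-0.03],[0.0014,0.003,-0.05],[0.0014,0.003,-0.07],[0.0014,0.003,-0.085],[0.0014,0.003,-0.094],[0.0014,0.003,-0.098],[0.0014,0.003,-0.099]], "roll": [0,0,0,0,0,0,0,0]}}

```text
clock: 33.95
tool_pos: [0.4746, 0.298, 0.0625]
eef_rot: [-0.092, 0.996, -0.016, 0.008]
contact_force: [1.2, -0.1, -1.1]
opening: 0.515
```

>>> {"name": "carry_out", "arguments": {"linear": [[0,0,0],[0,0,-0.001],[0,0,-0.001]], "roll": [0,0,0]}}

```text
clock: 34.2
tool_pos: [0.475, 0.2982, 0.0621]
eef_rot: [-0.092, 0.996, -0.016, 0.009]
contact_force: [-0.2, 0.4, -1.5]
opening: 0.514
```

>>> {"name": "carry_out", "arguments": {"linear": [[0,0,-0.0008],[0,0,-0.0016],[0,0,-0.0022],[0,0,-0.0022]], "roll": [0,0,0,0]}}

```text
clock: 34.53
tool_pos: [0.475, 0.2982, 0.0599]
eef_rot: [-0.092, 0.996, -0.016, 0.009]
contact_force: [-0.5, 0.9, -1.7]
opening: 0.509
```

>>> {"name": "carry_out", "arguments": {"linear": [[0,0,-0.0006],[0,0,-0.0012],[0,0,-0.0016],[0,0,-0.0016]], "roll": [0,0,0,0]}}

```text
clock: 34.87
tool_pos: [0.475, 0.2983, 0.0593]
eef_rot: [-0.092, 0.996, -0.016, 0.009]
contact_force: [-1.8, -2.1, 7.9]
opening: 0.515
```

```bash
python3 - <<'E'
from h import *
s=status.get_state(); print(s['clock'],s['tool_pos'],s['contact_force'],s['opening'])
p=snapshot('scene')
i=cv2.cvtColor(p['img'],cv2.COLOR_RGB2BGR)
cv2.imwrite(f'pics/s15.png',cv2.resize(i[110:260,260:460],None,fx=4,fy=4,interpolation=cv2.INTER_CUBIC))
E
```

```text
34.8667 [0.47504651 0.29828405 0.05934775] [-1.80765234 -2.13873193  7.8872243 ] 0.5146049554683229
```

View pics/s15.png

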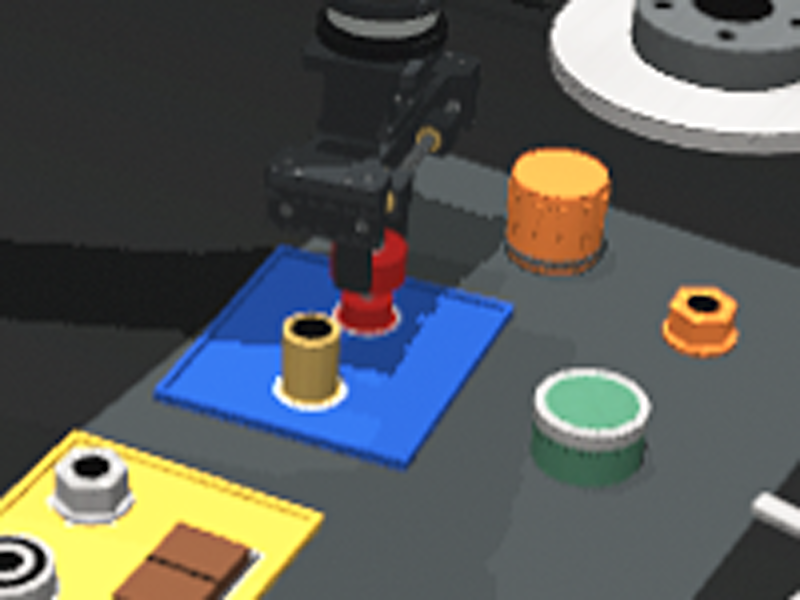

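Contact at the expected height; the bush stands on its spot. Release and retreat.

>>> {"name": "carry_out", "arguments": {"linear": [[0,0,0],[0,0,0.0003],[0,0,0.0006],[0,0,0.0006],[0,0,0.0006]], "roll": [0,0,0,0,0], "gripper": 0.75}}

```text
clock: 35.33
tool_pos: [0.4751, 0.2983, 0.0598]
eef_rot: [-0.092, 0.996, -0.016, 0.009]
contact_force: [-0.1, -0.2, -0.3]
opening: 0.75
```

>>> {"name": "carry_out", "arguments": {"linear": [[0,0,0.01],[0,0,0.03],[0,0,0.06],[0,0,0.095],[0,0,0.13],[0,0,0.165],[-0.03,0.02,0.19],[-0.065,0.045,0.2]], "roll": [0,0,0,0,0,0,0,0]}}

```text
clock: 36.0
tool_pos: [0.416, 0.3405, 0.2624]
eef_rot: [-0.088, 0.996, -0.015, 0.012]
contact_force: [-0.1, 1.2, 0.5]
opening: 0.748
```

>>> {"name": "carry_out", "arguments": {"linear": [[-0.03,0.03,0],[-0.06,0.06,0],[-0.09,0.09,0],[-0.12,0.12,0],[-0.15,0.15,0],[-0.17,0.17,0],[-0.18,0.18,0],[-0.18,0.18,0]], "roll": [0,0,0,0,0,0,0,0]}}

```text
clock: 36.67
tool_pos: [0.2312, 0.5234, 0.2636]
eef_rot: [-0.092, 0.996, -0.013, 0.01]
contact_force: [-0.3, 0.4, 0.2]
opening: 0.751
```

```bash
python3 - <<'E'
from h import *
s=status.get_state(); print(s['clock'],s['tool_pos'],s['contact_force'],s['opening'])
p=snapshot('top')
i=cv2.cvtColor(p['img'],cv2.COLOR_RGB2BGR)
cv2.imwrite(f'pics/t16.png',cv2.resize(i[180:340,100:400],None,fx=2.6,fy=2.6,interpolation=cv2.INTER_CUBIC))
C=cloud(p)
for q,h in [('bush',.056),('bearing',.022),('nut',.028),('sleeve',.046),('pad',.021),('oil_filter',.06),('grease_tin',.037)]:
    for r in cut_out(p,q)[:2]:
        m=r['region']; zt=np.percentile(C[m][:,2],90); top=m&(np.abs(C[...,2]-zt)<.005)
        v,u=np.nonzero(top); W=at_z(p,np.stack([u,v],-1).astype(float),h)[:,:2]*1000
        rc=cv2.minAreaRect(W.astype(np.float32))
        print(q,round(r['confidence'],2),'z90',round(zt,4),np.round(rc[0],1),np.round(rc[1],1),round(rc[2],1))
p=snapshot('scene'); i=cv2.cvtColor(p['img'],cv2.COLOR_RGB2BGR)
cv2.imwrite(f'pics/s16.png',cv2.resize(i[140:300,220:460],None,fx=3.3,fy=3.3,interpolation=cv2.INTER_CUBIC))
E
```

```text
36.6667 [0.23117514 0.5233929  0.26355514] [-0.34267866  0.3576788   0.21917253] 0.7508544600692378
bush 0.93 z90 0.0594 [472.7 297. ] [43.4 42.2] 46.5
bearing 0.56 z90 0.0264 [449.2 -32.1] [50.2 50.1] 0.3
nut 0.83 z90 0.028 [651.4 396.2] [31.5 36.1] 0.2
nut 0.65 z90 0.0313 [442.9  53.3] [36.9 35.7] 34.4
sleeve 0.81 z90 0.0496 [484.5 213.5] [31.4 31.3] 1.9
pad 0.78 z90 0.0203 [ 650.6 -375.6] [45.6 70.6] 54.9
pad 0.65 z90 0.0243 [529.3  16.1] [44.5 70. ] 4.5
oil_filter 0.69 z90 0.0495 [482.7 211.3] [30.9 31.1] 0.8
oil_filter 0.67 z90 0.0632 [531.4 436.3] [58.7 57.6] 27.2
grease_tin 0.91 z90 0.041 [648.7 251.5] [63.4 60.6] 46.2
```

View pics/t16.png

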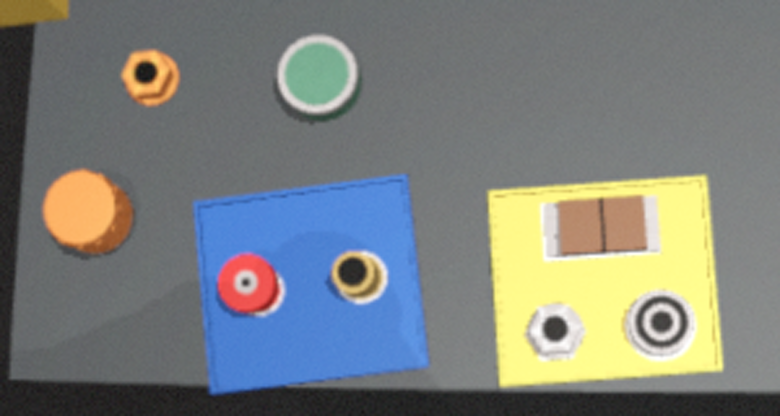

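View pics/s16.png

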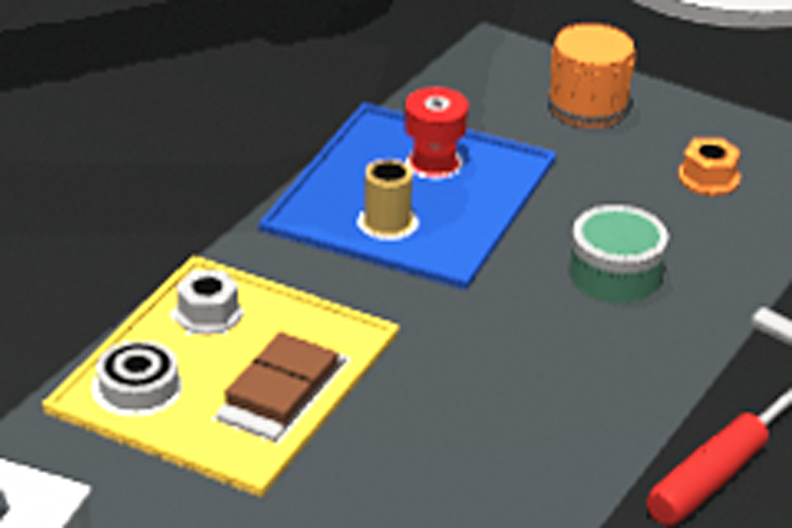

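All five parts are on target to within about 2 mm; the filter and tin have not moved. Handing in.

```bash
python3 -c "
from plant import finish_job
print(finish_job())"
```

```text
the job is handed in; nothing more can be done
None
```

I made up both kits and handed the job in at about 37 s of the 115 s allowed. The bearing, hub nut and brake pad are on the yellow tray. The brass sleeve and red bush are on the blue tray. The bush was raised about 5 mm, slid to the wide end of its slot and lifted out with no side force showing.

**Final check:** the last top picture put every part within about 2 mm of its silhouette centre. The pad lies at 4.5°, against 4.65° for the tray. All five look upright and are released. I let go of each part only after feeling it touch the tray floor. The oil filter and grease tin measured within about 1 mm of where they started. The arm stands clear of everything, with about zero force on the tool.

**What disagreed or went wrong:**
- **Cameras:** the two cameras differed by 4 to 9 mm in y. I used the top one, because it agreed with the gripper's position on the first grasp.
- **Top camera heights:** it reads heights about 2 to 4 mm too high, so the contact forces, not the camera, are what show the parts resting on the floor.
- **Regrasps:** the first grasps of the bearing (about 8 mm off centre) and the sleeve (about 4 mm) were released and redone before lifting.
- **Tool tilt:** the tool ended tilted by up to about 0.04 rad, well inside the 0.15 rad limit for the parts.

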